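Set up the seed analyser's sample carousel

ROBOT

A 6-joint arm with a two-finger parallel gripper is mounted at the origin on the work surface. World frame = base frame: x ahead of the robot, y to its left, z up, the work surface at z = 0. Lengths are in m, angles in rad, forces in N, time in s.
With the tool pointing down it reaches from about 0.325 to 0.85 m from the base axis. Payload 15.5 kg.
Tool frame: the origin (TCP) lies between the finger pads; the fingertips stand 8 mm ahead of it and the grasp point (between the pads) lies 11 mm behind it; z points along the fingers, y is the direction in which the jaws open and shut (so a half turn about z gives the same grasp; the last joint's range is limited). The gripper opens to 91 mm and grips with 3 to 60 N. Pads are 32 mm wide; open, the fingers measure 118 mm over their backs; the gripper's body (76 mm by 178 mm) begins 60 mm behind the grasp point.
Start: joints at [1.03, 0.494, 1.345, -0, 1.302, -0.096], TCP at [0.269, 0.564, 0.222] pointing down, gripper open.
Joint ranges: [-2.91, 2.91], [-0.82, 2.16], [0.22, 2.67], [-1.22, 4.37], [0.12, 2.79], [-3.08, 3.08]. Speed limits (rad/s): [1.89, 1.89, 2.57, 3.01, 3.01, 3.01].

INTERFACE

Orientations are given as a unit quaternion [x, y, z, w].
In Python, from bench import ctrl gives the robot as it stands.
- The arm moves only by the tool step_arm, never from a script. Its argument "series" is a list of rows, each an object of numbers: "x", "y", "z": the shift along the tool's x, y, z normalised to -1 to 1, where 1 is 600 mm; "wx", "wy", "wz": the turn, a rotation vector about the tool's x, y, z normalised to -1 to 1, where 1 is 90 degrees; "gripper": the opening, from 0 (shut) to 1 (fully open). A call has 1 to 8 rows; each row is the pose to reach, as a shift and turn from the pose commanded when the call began, along the tool's axes at that moment; what a row does not reach only later rows make up. A row lasts 1/10 s, in which the tool goes at most 50 mm and 8.59 degrees, less where a joint would pass 70% of its speed; a pose out of reach is approached as far as the arm can. A call with a number of a shift or a turn outside -1 to 1 is refused whole. A call with a gripper value outside its range is refused whole. The fingers move at their own pace and stop on an object; "newtons" is the grip in N (left out, the last holds). Time passes only in rows, so rows that repeat a pose let the fingers close. It gives the time, the measured TCP pose, the force and the opening at its end, in the units of the state.
- ctrl.get_obs(): the state, without advancing time (a new reading comes with each control period).
- ctrl.capture(name): name is "scene" or "top" or "wrist"; returns (picture, depth): 480x640x3 uint8, red, green, blue; 480x640 float32, m along the optical axis (not along the pixel's ray), 0 where there is no reading.
- ctrl.calibration(name): a dict with "mtx" (3x3 intrinsics, pixels), "R" (3x3) and "t" (3): a world point X has camera coordinates R X + t. Camera axes: x right, y down, z forward; pixel columns grow to the right and rows downward; lengths in m; the calibration is good to about 2 mm. The wrist camera is an equidistant fisheye: a pixel r from the principal point sees the ray r / f radians off the axis. A picture is of the moment at which its call begins: read the wrist's pose just before it. calibration takes no time and is no camera call; for the wrist camera it gives the pose at the moment of the call.
- ctrl.hand_in(): hands the job in, once; it reports no verdict.
Trained networks look in the newest picture that a camera, given by its name, has taken for a name from the list of things; names that differ only in an ending like _2 or _b are one class to them, and where a whole thing is asked for, a point or a joint stands for the part that bears it (a point fixed in the world has none). Each returns a list of dicts, best first, with "confidence" (0 to 1); they miss things now and then, are a little off and sometimes report something else, mostly with a low value. They report only what shows in the picture. A call takes as long as a camera call. They do not tell look-alikes from the thing itself.
- ctrl.look_for(camera, label): "point" ([x, y, z] in m, in world coordinates, good to about 4 mm: the middle of the surface that is visible of it).
- ctrl.regions_of(camera, label): "pixels" (480x640 bool, what is visible of it).
- ctrl.spot_point(camera, label): "point" ([x, y, z] in m, in world coordinates, good to about 4 mm: a listed point, or the origin of a listed thing).
The state is a dict: "time": time; "joint_positions": joint angles; "joint_velocities": joint speeds; "effort": joint torques, N m; "eef_pos": TCP position; "ee_rot": TCP orientation; "contact_force": force on the tool from outside, world axes, zero at the start; "wrist_torque": the same for the moment, N m; "grip_width": finger opening in m.
Only numpy, scipy, OpenCV 4.12 (cv2) and the standard library are available. Lean on these libraries where they do the work, as an engineer would, in place of code of your own. Each camera call takes 0.05 s, during which the arm holds its last target.

TASK

Set up the seed analyser for a run: lift the dust cap off its square spindle and stand it upright in the sheet tray, then line the carousel's square bore up with the spindle and lower it on until it sits fully home on the flange. Next load every seed jar in the tray upright into the carousel, one to a pocket and right down, and when all are in, press the start button. Leave the plant pot, the wash bottle and the dishes where they are.

Things in the scene. Friction and masses are not known exactly. Their poses are not given: they have to be found in the camera images.
- analyser: the seed analyser, fixed: low white instrument, round deck 230 mm across, 60 mm high, console nose 100 mm wide reaching 205 mm from the spindle to -x; only spindle and button rise above 60 mm. Origin on the bench under the spindle axis; x from nose to deck, z up
- spindle_seat (a point): on the upright spindle axis, top face of the steel flange (60 mm across, 70 mm above the bench) where the carousel rests when home. The square shaft stands 52 mm up from here: 22 mm square, stepped in over its top 9 mm to 16 mm square. x and y are square to the shaft. Held by a gear motor: turns only against 0.5 N m
- cap: grey plastic dust cap, at the start standing over the spindle shaft on the flange: an inverted cup 56 mm across and 60 mm high (bore 50 mm across, 56 mm deep) with a round knob 25 mm across and 34 mm high on top, top of the knob 94 mm above the rim. Origin at the centre of its open rim (lowest), z up through the knob
- carousel: carousel, at first flat on the bench: disc 214 mm across, 8 mm thick; central square hub 44 mm wide, 70 mm high, with a 23.5 mm square bore right through, parallel to the outside; four grey cups 28 mm high. 0.45 kg. Origin: centre of its underside; x, y square to the hub's faces, z up. Fits the spindle in any of four quarter turns; home, its origin is at spindle_seat
- tray: aluminium sheet tray, fixed: outside 360 mm along its x, 240 mm along its y, rim 20 mm high, floor and walls 4 mm thick. Origin at the centre of its underside (floor surface 4 mm above it)
- start_top (a point): centre of the top face of the start button, a white round button 26 mm across in a black collar on the analyser's nose, 175 mm in front of the spindle axis; pressed straight down
- start (a joint): travel of the start button in m: 0 up, 0.006 fully down (5 N, springs back); it counts as pressed beyond 0.004
- plant_pot: bystander: red flower pot with a dry plant, 100 mm across, pot 85 mm high, twigs to 220 mm; origin at the centre of its underside
- wash_bottle: bystander: white wash bottle, 60 mm across, 185 mm high with its spout; origin at the centre of its underside
- petri_dishes: bystander: stack of clear dishes 92 mm across, 45 mm high; origin at the centre of its underside
- pocket0 (a point): centre of the floor of one of the carousel's four pockets (round cup: inner radius 30.5 mm at the floor widening to 33 mm at the rim, 20 mm deep); each 70 mm from the carousel's axis, in the direction of the +x +y corner of the hub (at 45 degrees in the carousel's frame); moves with the carousel
- pocket1 (a point): centre of the floor of one of the carousel's four pockets (round cup: inner radius 30.5 mm at the floor widening to 33 mm at the rim, 20 mm deep); each 70 mm from the carousel's axis, in the direction of the -x +y corner of the hub (at 135 degrees in the carousel's frame); moves with the carousel
- pocket2 (a point): centre of the floor of one of the carousel's four pockets (round cup: inner radius 30.5 mm at the floor widening to 33 mm at the rim, 20 mm deep); each 70 mm from the carousel's axis, in the direction of the -x -y corner of the hub (at 225 degrees in the carousel's frame); moves with the carousel
- pocket3 (a point): centre of the floor of one of the carousel's four pockets (round cup: inner radius 30.5 mm at the floor widening to 33 mm at the rim, 20 mm deep); each 70 mm from the carousel's axis, in the direction of the +x -y corner of the hub (at 315 degrees in the carousel's frame); moves with the carousel
- jar0: closed clear seed jar, at the start standing in the tray: body 54 mm across, white screw lid 58 mm across from 46 to 62 mm up, 62 mm high in all, about 0.14 kg. Origin at the centre of its underside, z up. There are three or four such jars (an absent one reads None)
- jar1: closed clear seed jar, at the start standing in the tray: body 54 mm across, white screw lid 58 mm across from 46 to 62 mm up, 62 mm high in all, about 0.14 kg. Origin at the centre of its underside, z up. There are three or four such jars (an absent one reads None)
- jar2: closed clear seed jar, at the start standing in the tray: body 54 mm across, white screw lid 58 mm across from 46 to 62 mm up, 62 mm high in all, about 0.14 kg. Origin at the centre of its underside, z up. There are three or four such jars (an absent one reads None)
- jar3: closed clear seed jar, at the start standing in the tray: body 54 mm across, white screw lid 58 mm across from 46 to 62 mm up, 62 mm high in all, about 0.14 kg. Origin at the centre of its underside, z up. There are three or four such jars (an absent one reads None)
Mind the look-alikes: they are no part of the job. Of the things like the cap, leave any that is blue or red; of the rest the smaller one is meant.

How it is judged:
On the way, in this order (a step that is already met when the one before it is completed fails the run):
1. the dust cap is off the spindle and stands upright in the tray (x of cap in the frame of tray between -0.16 and 0.16 m and y of cap in the frame of tray between -0.1 and 0.1 m and z of cap in the frame of tray below 0.012 m and angle between cap's own z axis and vertical below 0.12 rad and linear speed of cap below 0.03 m/s), for 0.2 s.
2. the carousel is fully home on the square spindle (distance between carousel and spindle_seat below 0.005 m and angle between carousel's own z axis and vertical below 0.05 rad), for 0.2 s.
3. every jar stands upright, right down in a pocket of the carousel (all of step 2 and (distance between jar0 and pocket0 below 0.009 m or distance between jar0 and pocket1 below 0.009 m or distance between jar0 and pocket2 below 0.009 m or distance between jar0 and pocket3 below 0.009 m) and angle between each of jar0, jar1, jar2, jar3's own z axis and vertical below 0.12 rad and linear speed of each of jar0, jar1, jar2, jar3 below 0.03 m/s and (distance between jar1 and pocket0 below 0.009 m or distance between jar1 and pocket1 below 0.009 m or distance between jar1 and pocket2 below 0.009 m or distance between jar1 and pocket3 below 0.009 m) and (distance between jar2 and pocket0 below 0.009 m or distance between jar2 and pocket1 below 0.009 m or distance between jar2 and pocket2 below 0.009 m or distance between jar2 and pocket3 below 0.009 m) and (distance between jar3 and pocket0 below 0.009 m or distance between jar3 and pocket1 below 0.009 m or distance between jar3 and pocket2 below 0.009 m or distance between jar3 and pocket3 below 0.009 m)), for 0.3 s.
4. the start button is pressed down (value of joint start above 0.004 m), for 0.1 s.
At the end, for the whole second after the job is handed in: the cap stands upright (within 7 degrees) on the tray's floor; the carousel's origin is within 5 mm of the seat on the spindle and level (within 3 degrees); every jar is upright (within 7 degrees) with its origin within 9 mm of the floor centre of a pocket; the button is released; all at rest (all of step 1 and all of step 3 and linear speed of carousel below 0.03 m/s and value of joint start below 0.003 m); the robot touches nothing.
It fails at once if the plant pot is moved more than 30 mm (distance of plant_pot from where it was at the start of the episode above 0.03 m).
It fails at once if the wash bottle is moved more than 30 mm (distance of wash_bottle from where it was at the start of the episode above 0.03 m).
It fails at once if the petri dishes is moved more than 30 mm (distance of petri_dishes from where it was at the start of the episode above 0.03 m).
Of jar0, jar1, jar2, jar3 only 3 to 4 are there at a start; the rules pass over those that are not, and their reading is None.
At some moment in a run one of jar0, jar1, jar2, jar3, carousel may be knocked a few centimetres aside while the robot is not near it.
It also fails if it takes over 208 s, if anything falls off the work surface, if the arm or the gripper's body presses on something with over 40 N, if the wrist force passes 120 N, or if a joint passes its speed limit or range.

## Working session

There is one attempt and no reset: what is moved stays moved. The work goes in short steps, Python scripts to look and compute and a tool call to move; the robot and the scene stay as the last step left them, time stands still between calls to the robot, and variables do not carry over. Pictures are saved under pics/ and viewed, and the job is handed in when it is done.

Besides the shell and the picture viewer there is one more tool, called after ">>>" as name(argument=value, ...) on one line, values as JSON. step_arm: Moves the arm, as the interface text tells. Its arguments: {"type":"object","properties":{"series":{"type":"array"},"newtons":{"type":"number"}},"required":["series"]}

```bash
ls; mkdir -p pics
python3 - <<'E'
from bench import ctrl
import cv2,numpy as np
print(ctrl.get_obs())
for c in ["scene","top"]:
    im,d=ctrl.capture(c); cv2.imwrite(f"pics/{c}0.png",im[:,:,::-1]); k=ctrl.calibration(c); print(c,k)
E
```

```text
pics
{'time': 0.0, 'joint_positions': array([ 1.03052562e+00,  4.94173233e-01,  1.34615526e+00, -4.06181434e-05,
        1.30253865e+00, -9.55344259e-02]), 'joint_velocities': array([-0.00089989,  0.00039834,  0.0002415 ,  0.00063841,  0.00071995,
       -0.00044986]), 'effort': array([ 3.11272458e-06, -8.78808188e+01, -3.81845820e+01,  7.05727958e-02,
        5.33905893e-02, -1.18156772e-04]), 'eef_pos': array([0.26871004, 0.56384521, 0.22133629]), 'ee_rot': array([ 2.20534765e-01,  9.75378906e-01, -6.11430740e-04, -1.80587312e-04]), 'contact_force': array([-0.15091946, -0.19315629,  0.49408215]), 'wrist_torque': array([-0.01311188, -0.02081778,  0.0209796 ]), 'grip_width': 0.09123318604882565}
scene {'mtx': array([[545.43457939,   0.        , 315.10949515],
       [  0.        , 545.43457939, 238.93983964],
       [  0.        ,   0.        ,   1.        ]]), 'R': array([[ 0.59785085,  0.8015831 , -0.00623567],
       [ 0.67891709, -0.51046721, -0.52772608],
       [-0.42619941,  0.31126799, -0.84939172]]), 't': array([-0.35698938, -0.26471733,  1.85558872])}
top {'mtx': array([[617.97431938,   0.        , 324.27728817],
       [  0.        , 617.97431938, 241.20814739],
       [  0.        ,   0.        ,   1.        ]]), 'R': array([[ 0.0115744 , -0.99993025, -0.00234953],
       [-0.98607173, -0.01102404, -0.16595483],
       [ 0.16591735,  0.00423764, -0.98613056]]), 't': array([0.04996923, 0.51255365, 1.77910217])}
```

View pics/scene0.png

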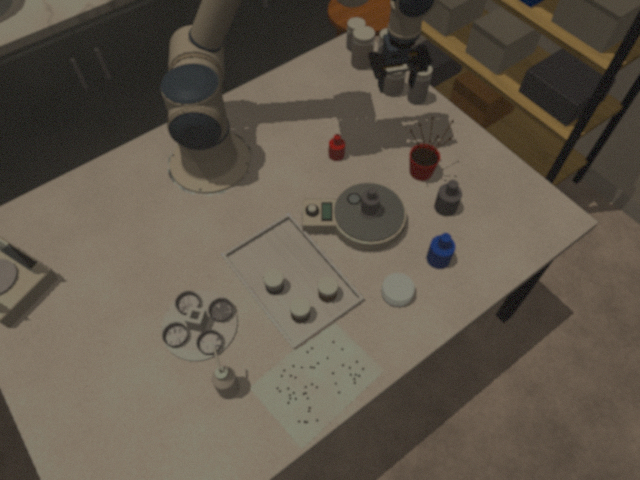

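View pics/top0.png

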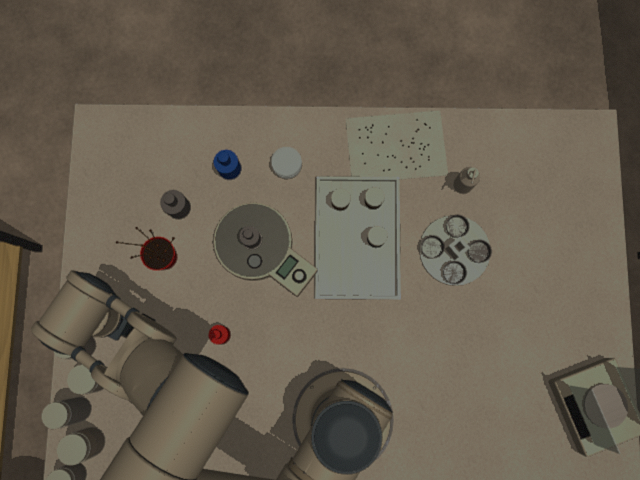

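The top view shows the cap on the spindle (248,237), a second grey cap-like thing (175,203), the tray with three jars (340,200), (373,197), (376,237), the carousel at (455,250), the wash bottle (468,180), the dishes (286,162) and the pot (158,253).

```bash
cat > h.py <<'E'
from bench import ctrl
import cv2,numpy as np
from scipy.spatial.transform import Rotation as Rn
def cloud(name,shot=None):
    im,d=shot if shot else ctrl.capture(name); k=ctrl.calibration(name)
    K=k['mtx']; v,u=np.mgrid[0:480,0:640]
    P=np.stack([(u-K[0,2])/K[0,0]*d,(v-K[1,2])/K[1,1]*d,d],-1)
    W=(P-k['t'])@k['R']; W[d==0]=np.nan
    return im,W
def px(name,X):
    k=ctrl.calibration(name); c=k['R']@np.asarray(X)+k['t']; p=k['mtx']@c; return p[:2]/p[2]
E
python3 - <<'E'
from h import *
im,W=cloud("top"); np.save("topW.npy",W)
im2,W2=cloud("scene"); np.save("sceneW.npy",W2)
for l in ["analyser","spindle_seat","cap","carousel","tray","start_top","plant_pot","wash_bottle","petri_dishes","pocket0","jar0"]:
    for c in ["top","scene"]:
        print(l,c,[(np.round(r["point"],3).tolist(),round(r["confidence"],2)) for r in ctrl.spot_point(c,l)])
def up(im,W,u0,v0,u1,v1,n):
    cv2.imwrite(n,cv2.resize(im[v0:v1,u0:u1,::-1],None,fx=4,fy=4,interpolation=cv2.INTER_CUBIC))
up(im,W,200,180,330,310,"pics/a.png"); up(im,W,310,150,500,300,"pics/b.png")
print(np.nanmax(W[185:215,155:195,2]),np.nanmax(W[220:250,230:270,2]))
E
```

```text
analyser top [([0.516, 0.271, -0.002], 0.92), ([0.644, -0.091, 0.001], 0.68)]
analyser scene [([0.512, 0.27, -0.002], 0.73)]
spindle_seat top [([0.698, -0.362, 0.003], 0.65), ([0.512, 0.268, 0.07], 0.44)]
spindle_seat scene [([0.512, 0.269, 0.07], 0.6)]
cap top [([0.617, 0.501, 0.006], 0.9), ([0.74, 0.353, -0.001], 0.84), ([0.237, 0.359, 0.003], 0.7), ([0.512, 0.268, 0.072], 0.55)]
cap scene [([0.515, 0.267, 0.072], 0.93), ([0.237, 0.354, 0.002], 0.79), ([0.618, 0.499, 0.002], 0.67)]
carousel top [([0.496, -0.331, -0.002], 0.94), ([0.527, -0.094, 0.004], 0.22)]
carousel scene [([0.501, -0.332, 0.006], 0.89)]
tray top [([0.534, -0.04, -0.001], 0.98)]
tray scene [([0.529, -0.042, 0.001], 0.97), ([0.513, 0.272, 0.0], 0.54)]
start_top top [([0.405, 0.132, 0.08], 0.56)]
start_top scene [([0.408, 0.13, 0.078], 0.59)]
plant_pot top [([0.466, 0.538, 0.002], 0.7)]
plant_pot scene [([0.463, 0.539, -0.004], 0.74)]
wash_bottle top [([0.431, -0.331, 0.008], 0.74), ([0.697, -0.364, 0.001], 0.67), ([0.757, 0.175, -0.001], 0.31)]
wash_bottle scene [([0.7, -0.366, 0.001], 0.55), ([0.428, -0.326, 0.01], 0.3)]
petri_dishes top [([0.759, 0.179, -0.005], 0.56)]
petri_dishes scene [([0.753, 0.177, 0.002], 0.92), ([0.511, 0.268, 0.07], 0.49)]
pocket0 top [([0.569, -0.338, 0.01], 0.75), ([0.501, -0.263, 0.009], 0.69), ([0.495, -0.404, 0.008], 0.68), ([0.43, -0.331, 0.011], 0.67)]
pocket0 scene [([0.57, -0.338, 0.007], 0.96), ([0.425, -0.324, 0.012], 0.81), ([0.5, -0.264, 0.008], 0.75), ([0.491, -0.404, 0.006], 0.6)]
jar0 top [([0.641, 0.012, 0.003], 0.89), ([0.646, -0.09, 0.0], 0.83), ([0.528, -0.096, 0.006], 0.73)]
jar0 scene [([0.643, -0.088, 0.003], 0.89), ([0.641, 0.012, 0.003], 0.75), ([0.528, -0.04, 0.002], 0.73), ([0.527, -0.098, 0.004], 0.65)]
0.13558697478543547 0.1712019747168418
```

View pics/a.png

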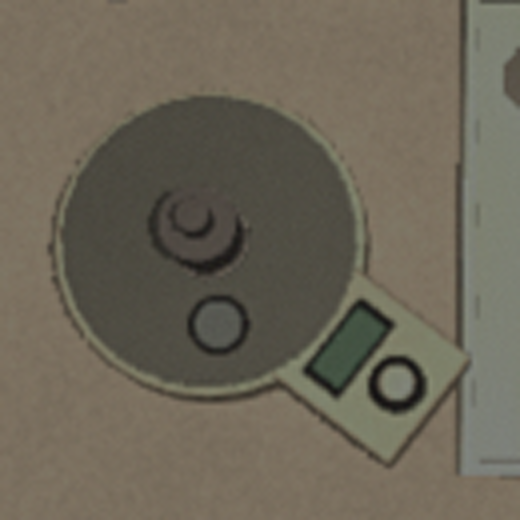

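View pics/b.png

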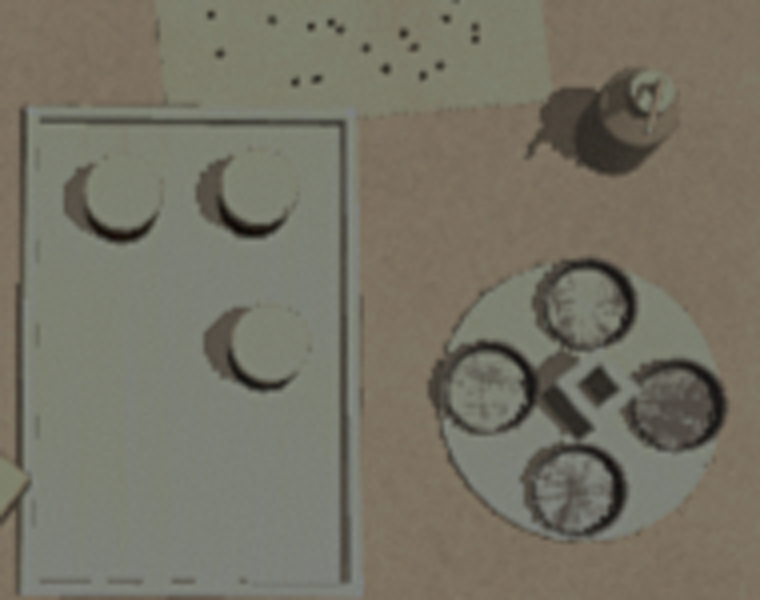

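```bash
cat >> h.py <<'E'
def rows(x,y,z,yaw=None):
    """delta in tool axes (normalised) to TCP target world, tool down; yaw = world angle of the jaw axis (mod pi)"""
    o=ctrl.get_obs(); R=Rn.from_quat(o['ee_rot']); p=o['eef_pos']
    d=R.inv().apply(np.array([x,y,z])-p)
    Y=R.apply([0,1,0]); cur=np.arctan2(Y[1],Y[0])
    if yaw is None: yaw=cur
    dy=(yaw-cur+np.pi/2)%np.pi-np.pi/2
    # target tool: z down
    t=cur+dy; yv=np.array([np.cos(t),np.sin(t),0]); zv=np.array([0,0,-1.]); xv=np.cross(yv,zv)
    w=(R.inv()*Rn.from_matrix(np.stack([xv,yv,zv],1))).as_rotvec()
    print("d",np.round(d/0.6,4).tolist(),"mm",round(np.linalg.norm(d)*1e3,1),"w",np.round(w/(np.pi/2),4).tolist(),"deg",round(np.degrees(np.linalg.norm(w)),2),"jawyaw",round(np.degrees(cur),2),"q6",round(o['joint_positions'][5],2))
def st():
    o=ctrl.get_obs(); R=Rn.from_quat(o['ee_rot']); Y=R.apply([0,1,0]); Z=R.apply([0,0,1])
    print("t",round(o['time'],2),"p",np.round(o['eef_pos'],4),"jaw",round(np.degrees(np.arctan2(Y[1],Y[0])),2),"tilt",np.round(Z[:2],4),"F",np.round(o['contact_force'],1),"T",np.round(o['wrist_torque'],2),"g",round(o['grip_width'],4),"q",np.round(o['joint_positions'],2))
E
python3 - <<'E'
from h import *
st(); rows(0.36,0.42,0.3); rows(0.513,0.268,0.30); print(Rn.from_quat(ctrl.get_obs()['ee_rot']).as_matrix().round(3))
k=ctrl.calibration("wrist"); R=Rn.from_quat(ctrl.get_obs()['ee_rot']);
print(k['mtx'],"cam in tool",R.inv().apply(-k['R'].T@k['t']-ctrl.get_obs()['eef_pos']), (k['R']@R.as_matrix()).round(3))
E
```

```text
t 1.3 p [0.2689 0.5642 0.2219] jaw 64.52 tilt [-0. -0.] F [-0.8 -0.  -0.2] T [ 0.04  0.02 -0.05] g 0.0913 q [ 1.03  0.49  1.35 -0.    1.3  -0.1 ]
d [-0.2404, -0.1516, -0.1302] mm 187.6 w [-0.0, -0.0, -0.0] deg 0.0 jawyaw 64.52 q6 -0.1
d [-0.5796, -0.2706, -0.1302] mm 391.7 w [-0.0, -0.0, -0.0] deg 0.0 jawyaw 64.52 q6 -0.1
[[-0.903  0.43  -0.   ]
 [ 0.43   0.903 -0.   ]
 [ 0.    -0.    -1.   ]]
[[371.64829954   0.         314.07459694]
 [  0.         371.64829954 235.9571431 ]
 [  0.           0.           1.        ]] cam in tool [ 0.07532262 -0.00021528 -0.16192176] [[-0.     1.     0.001]
 [-0.964  0.    -0.265]
 [-0.265 -0.001  0.964]]
```

>>> step_arm(series=[{"x":-0.12,"y":-0.08,"z":-0.09,"gripper":1},{"x":-0.24,"y":-0.15,"z":-0.13,"gripper":1},{"x":-0.24,"y":-0.15,"z":-0.13,"gripper":1},{"x":-0.3,"y":-0.17,"z":-0.13,"gripper":1},{"x":-0.58,"y":-0.27,"z":-0.13,"gripper":1},{"x":-0.58,"y":-0.27,"z":-0.13,"gripper":1},{"x":-0.58,"y":-0.27,"z":-0.13,"gripper":1},{"x":-0.58,"y":-0.27,"z":-0.13,"gripper":1}], newtons=20)

```text
$.series[0]: bad value
```

>>> step_arm(series=[{"z":0,"gripper":1},{"z":0,"gripper":1},{"z":0,"gripper":1}])

```text
$.series[0]: bad value
```

```bash
cat >> h.py <<'E'
def wcloud():
    """wrist: image, world points per pixel"""
    k=ctrl.calibration("wrist"); im,d=ctrl.capture("wrist"); K=k['mtx']
    v,u=np.mgrid[0:480,0:640]; x=(u-K[0,2]);y=(v-K[1,2]); r=np.hypot(x,y)/K[0,0]; ph=np.arctan2(y,x)
    P=np.stack([np.tan(r)*np.cos(ph)*d,np.tan(r)*np.sin(ph)*d,d],-1)
    W=(P-k['t'])@k['R']; W[(d==0)|(r>1.4)]=np.nan
    return im,W,k
def wray(k,u,v):
    K=k['mtx']; x=u-K[0,2];y=v-K[1,2]; r=np.hypot(x,y)/K[0,0]; ph=np.arctan2(y,x)
    D=np.array([np.sin(r)*np.cos(ph),np.sin(r)*np.sin(ph),np.cos(r)])@k['R']; return -k['R'].T@k['t'],D
def onplane(k,u,v,z):
    c,D=wray(k,u,v); return c+D*(z-c[2])/D[2]
def wpx(k,X):
    c=k['R']@np.asarray(X)+k['t']; r=np.arctan2(np.hypot(c[0],c[1]),c[2]); ph=np.arctan2(c[1],c[0]); f=k['mtx'][0,0]
    return np.array([k['mtx'][0,2]+f*r*np.cos(ph),k['mtx'][1,2]+f*r*np.sin(ph)])
E
python3 - <<'E'
from h import *
st(); im,W,k=wcloud(); cv2.imwrite("pics/w1.png",im[:,:,::-1])
for r in ctrl.spot_point("wrist","cap"): print(r)
near=np.hypot(W[...,0]-.513,W[...,1]-.268)<.06
for lo,hi in [(.155,.18),(.12,.14)]:
    m=near&(W[...,2]>lo)&(W[...,2]<hi); q=W[m]; print(m.sum(), q.mean(0),q.min(0),q.max(0))
E
```

```text
t 1.3 p [0.2689 0.5642 0.2219] jaw 64.52 tilt [-0. -0.] F [-0.8 -0.  -0.2] T [ 0.04  0.02 -0.05] g 0.0913 q [ 1.03  0.49  1.35 -0.    1.3  -0.1 ]
{'point': [0.2338, 0.3589, -0.0009], 'confidence': 0.87}<stdin>:6: RuntimeWarning: Mean of empty slice.
  ret = um.true_divide(
Traceback (most recent call last):
ValueError: zero-size array to reduction operation minimum which has no identity
```

View pics/w1.png

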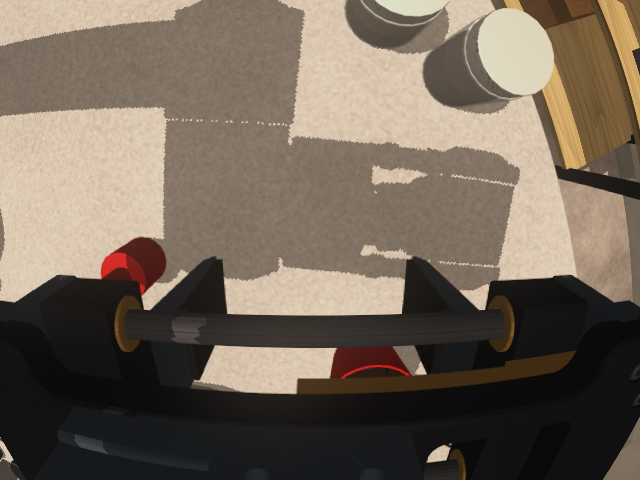

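>>> step_arm(series=[{"x":-0.08,"y":-0.05,"z":-0.06,"wx":0,"wy":0,"wz":0,"gripper":1},{"x":-0.16,"y":-0.1,"z":-0.1,"wx":0,"wy":0,"wz":0,"gripper":1},{"x":-0.24,"y":-0.15,"z":-0.13,"wx":0,"wy":0,"wz":0,"gripper":1},{"x":-0.3,"y":-0.17,"z":-0.13,"wx":0,"wy":0,"wz":0,"gripper":1},{"x":-0.58,"y":-0.27,"z":-0.13,"wx":0,"wy":0,"wz":0,"gripper":1},{"x":-0.58,"y":-0.27,"z":-0.13,"wx":0,"wy":0,"wz":0,"gripper":1},{"x":-0.58,"y":-0.27,"z":-0.13,"wx":0,"wy":0,"wz":0,"gripper":1},{"x":-0.58,"y":-0.27,"z":-0.13,"wx":0,"wy":0,"wz":0,"gripper":1}], newtons=20)

```text
time: 2.2
eef_pos: [0.5132, 0.2678, 0.3002]
ee_rot: [0.221, 0.975, 0.0, 0.0]
contact_force: [0.9, 0.6, -0.7]
grip_width: 0.0911
```

Run:
```python
from h import *
st(); rows(0.513,0.268,0.30)
```

```text
t 2.2 p [0.5132 0.2678 0.3002] jaw 64.52 tilt [0.0004 0.0002] F [ 0.9  0.6 -0.7] T [ 0.04 -0.01  0.03] g 0.0911 q [ 0.38  0.36  1.35  0.    1.43 -0.75]
d [0.0004, 0.0001, 0.0003] mm 0.3 w [0.0003, 0.0002, -0.0] deg 0.03 jawyaw 64.52 q6 -0.75
```

Run:
```python
from h import *
im,W,k=wcloud(); cv2.imwrite("pics/w2.png",im[:,:,::-1])
for r in ctrl.spot_point("wrist","cap")+ctrl.spot_point("wrist","start_top"): print(r)
near=np.hypot(W[...,0]-.513,W[...,1]-.268)<.06
for lo,hi in [(.155,.18),(.12,.14)]:
    m=near&(W[...,2]>lo)&(W[...,2]<hi); q=W[m]; print(m.sum(), q.mean(0) if m.any() else 0)
```

```text
{'point': [0.6157, 0.5027, -0.0012], 'confidence': 0.81}
{'point': [0.5085, 0.2737, 0.0738], 'confidence': 0.6}
{'point': [0.4026, 0.1285, 0.0778], 'confidence': 0.62}
698 [0.50981029 0.27013721 0.16262913]
2041 [0.5073272  0.27141521 0.12905439]
```

View pics/w2.png

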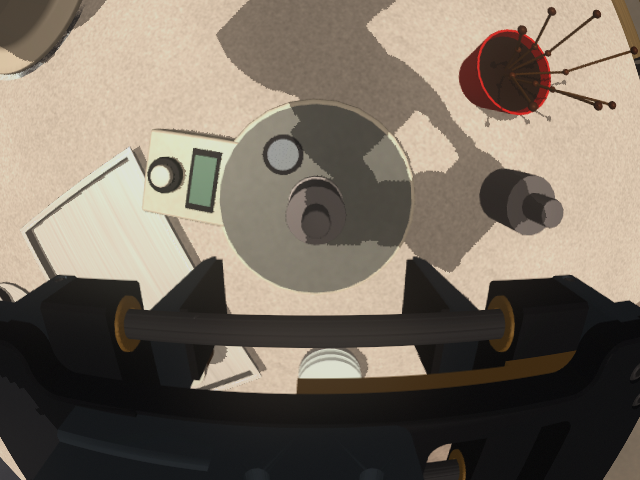

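Run:
```python
from h import *
rows(0.511,0.2695,0.143)
```

```text
d [0.006, 0.0012, 0.2612] mm 156.7 w [-0.0001, 0.0002, 0.0] deg 0.02 jawyaw 64.29 q6 -0.75
```

>>> step_arm(series=[{"x":0.003,"y":0.001,"z":0.08,"wx":0,"wy":0,"wz":0,"gripper":0.7},{"x":0.006,"y":0.001,"z":0.16,"wx":0,"wy":0,"wz":0,"gripper":0.6},{"x":0.006,"y":0.001,"z":0.22,"wx":0,"wy":0,"wz":0,"gripper":0.6},{"x":0.006,"y":0.001,"z":0.261,"wx":0,"wy":0,"wz":0,"gripper":0.6},{"x":0.006,"y":0.001,"z":0.261,"wx":0,"wy":0,"wz":0,"gripper":0.6},{"x":0.006,"y":0.001,"z":0.261,"wx":0,"wy":0,"wz":0,"gripper":0.6}])

```text
time: 2.95
eef_pos: [0.5089, 0.2723, 0.144]
ee_rot: [0.22, 0.975, 0.0, -0.0]
contact_force: [-0.2, -0.5, 0.6]
grip_width: 0.0544
```

>>> step_arm(series=[{"x":0,"y":0,"z":0,"wx":0,"wy":0,"wz":0,"gripper":0},{"x":0,"y":0,"z":0,"wx":0,"wy":0,"wz":0,"gripper":0},{"x":0,"y":0,"z":0,"wx":0,"wy":0,"wz":0,"gripper":0},{"x":0,"y":0,"z":0,"wx":0,"wy":0,"wz":0,"gripper":0},{"x":0,"y":0,"z":0,"wx":0,"wy":0,"wz":0,"gripper":0},{"x":0,"y":0,"z":0,"wx":0,"wy":0,"wz":0,"gripper":0}])

```text
time: 3.55
eef_pos: [0.5093, 0.2717, 0.1437]
ee_rot: [0.221, 0.975, 0.0, 0.0]
contact_force: [-1.5, -0.8, 7.2]
grip_width: 0.0247
```

Run:
```python
from h import *
st();im,W,k=wcloud(); cv2.imwrite("pics/w3.png",im[:,:,::-1]); st()
```

```text
t 3.55 p [0.5093 0.2717 0.1437] jaw 64.51 tilt [0.0006 0.0002] F [-1.5 -0.8  7.2] T [-0.07  0.07  0.  ] g 0.0247 q [ 0.39  0.51  1.56 -0.    1.07 -0.74]
t 3.6 p [0.5093 0.2717 0.1437] jaw 64.51 tilt [0.0006 0.0002] F [-1.  -0.3  5.5] T [-0.08  0.15  0.  ] g 0.0244 q [ 0.39  0.51  1.56 -0.    1.07 -0.74]
```

View pics/w3.png

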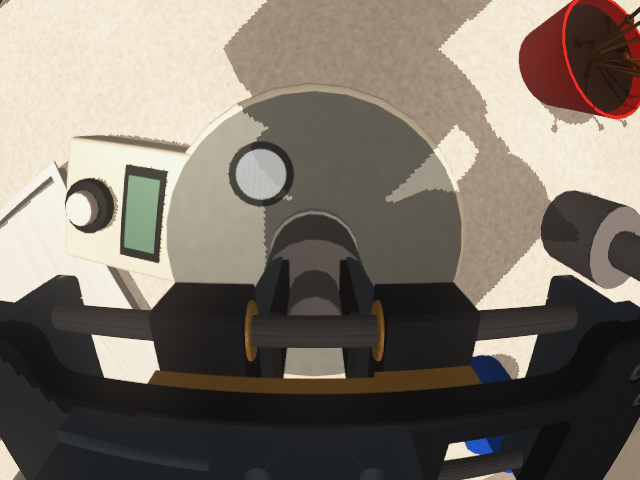

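>>> step_arm(series=[{"x":0,"y":0,"z":-0.03,"wx":0,"wy":0,"wz":0,"gripper":0},{"x":0,"y":0,"z":-0.07,"wx":0,"wy":0,"wz":0,"gripper":0},{"x":0,"y":0,"z":-0.12,"wx":0,"wy":0,"wz":0,"gripper":0},{"x":0,"y":0,"z":-0.14,"wx":0,"wy":0,"wz":0,"gripper":0},{"x":0,"y":0,"z":-0.14,"wx":0,"wy":0,"wz":0,"gripper":0},{"x":0,"y":0,"z":-0.14,"wx":0,"wy":0,"wz":0,"gripper":0}])

```text
time: 4.2
eef_pos: [0.5086, 0.2715, 0.2262]
ee_rot: [0.221, 0.975, -0.0, -0.0]
contact_force: [-0.1, -0.3, -0.8]
grip_width: 0.0245
```

Run:
```python
from h import *
st();im,W,k=wcloud(); cv2.imwrite("pics/w4.png",im[:,:,::-1]); 
rows(0.425,-0.05,0.228)
```

```text
t 4.2 p [0.5086 0.2715 0.2262] jaw 64.51 tilt [-0.001  -0.0004] F [-0.1 -0.3 -0.8] T [-0.04 -0.01  0.02] g 0.0245 q [ 0.39  0.42  1.46 -0.    1.26 -0.74]
d [-0.105, -0.5434, -0.0029] mm 332.0 w [-0.0009, -0.0008, -0.0] deg 0.11 jawyaw 64.51 q6 -0.74
```

View pics/w4.png

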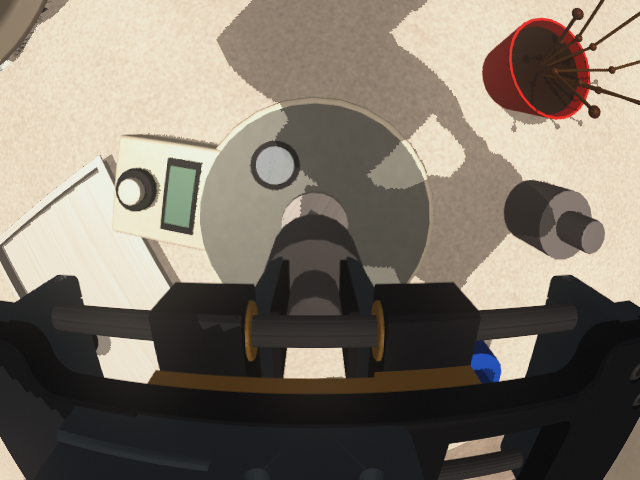

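The cap is in the grip at (315,250), above the flange at (315,205).

>>> step_arm(series=[{"x":-0.012,"y":-0.06,"z":0,"wx":0,"wy":0,"wz":0,"gripper":0},{"x":-0.025,"y":-0.14,"z":0,"wx":0,"wy":0,"wz":0,"gripper":0},{"x":-0.045,"y":-0.22,"z":0,"wx":0,"wy":0,"wz":0,"gripper":0},{"x":-0.06,"y":-0.3,"z":0,"wx":0,"wy":0,"wz":0,"gripper":0},{"x":-0.075,"y":-0.38,"z":0,"wx":0,"wy":0,"wz":0,"gripper":0},{"x":-0.09,"y":-0.46,"z":0,"wx":0,"wy":0,"wz":0,"gripper":0},{"x":-0.1,"y":-0.52,"z":0,"wx":0,"wy":0,"wz":0,"gripper":0},{"x":-0.105,"y":-0.543,"z":0,"wx":0,"wy":0,"wz":0,"gripper":0}])

```text
time: 5.05
eef_pos: [0.424, -0.0519, 0.2262]
ee_rot: [0.222, 0.975, -0.0, -0.001]
contact_force: [0.9, -0.0, -0.3]
grip_width: 0.0245
```

>>> step_arm(series=[{"x":0,"y":0,"z":0.05,"wx":0,"wy":0,"wz":0,"gripper":0},{"x":0,"y":0,"z":0.1,"wx":0,"wy":0,"wz":0,"gripper":0},{"x":0,"y":0,"z":0.15,"wx":0,"wy":0,"wz":0,"gripper":0},{"x":0,"y":0,"z":0.2,"wx":0,"wy":0,"wz":0,"gripper":0},{"x":0,"y":0,"z":0.23,"wx":0,"wy":0,"wz":0,"gripper":0},{"x":0,"y":0,"z":0.238,"wx":0,"wy":0,"wz":0,"gripper":0},{"x":0,"y":0,"z":0.242,"wx":0,"wy":0,"wz":0,"gripper":0},{"x":0,"y":0,"z":0.242,"wx":0,"wy":0,"wz":0,"gripper":0}])

```text
time: 5.85
eef_pos: [0.4258, -0.0496, 0.0822]
ee_rot: [0.221, 0.975, -0.0, -0.0]
contact_force: [0.7, -0.2, 0.0]
grip_width: 0.0246
```

Run:
```python
from h import *
st();im,W,k=wcloud(); cv2.imwrite("pics/w5.png",im[:,:,::-1]);
```

```text
t 5.85 p [ 0.4258 -0.0496  0.0822] jaw 64.51 tilt [-0.  0.] F [ 0.7 -0.2  0. ] T [ 0.01  0.03 -0.04] g 0.0246 q [-0.26  0.45  1.97 -0.    0.72 -1.38]
```

View pics/w5.png

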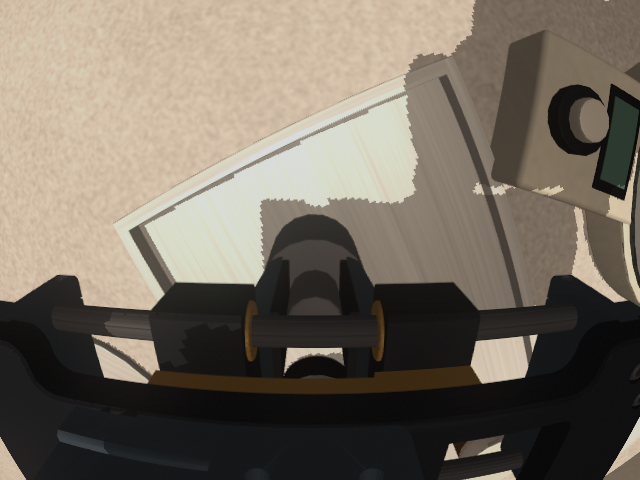

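>>> step_arm(series=[{"x":0,"y":0,"z":0.003,"wx":0,"wy":0,"wz":0,"gripper":0},{"x":0,"y":0,"z":0.006,"wx":0,"wy":0,"wz":0,"gripper":0},{"x":0,"y":0,"z":0.0075,"wx":0,"wy":0,"wz":0,"gripper":0},{"x":0,"y":0,"z":0.0075,"wx":0,"wy":0,"wz":0,"gripper":0}])

```text
time: 6.3
eef_pos: [0.4259, -0.0497, 0.0778]
ee_rot: [0.221, 0.975, -0.0, 0.0]
contact_force: [-1.0, -0.5, 2.2]
grip_width: 0.0245
```

>>> step_arm(series=[{"x":0,"y":0,"z":0,"wx":0,"wy":0,"wz":0,"gripper":0.4},{"x":0,"y":0,"z":0,"wx":0,"wy":0,"wz":0,"gripper":0.5},{"x":0,"y":0,"z":0,"wx":0,"wy":0,"wz":0,"gripper":0.6},{"x":0,"y":0,"z":-0.04,"wx":0,"wy":0,"wz":0,"gripper":0.6},{"x":0,"y":0,"z":-0.12,"wx":0,"wy":0,"wz":0,"gripper":0.8},{"x":0,"y":0,"z":-0.2,"wx":0,"wy":0,"wz":0,"gripper":1},{"x":0,"y":0,"z":-0.28,"wx":0,"wy":0,"wz":0,"gripper":1},{"x":0,"y":0,"z":-0.28,"wx":0,"wy":0,"wz":0,"gripper":1}])

```text
time: 7.1
eef_pos: [0.4282, -0.0501, 0.251]
ee_rot: [0.22, 0.975, -0.0, 0.005]
contact_force: [0.1, -0.4, -1.5]
grip_width: 0.0836
```

Run:
```python
from h import *
st();im,W,k=wcloud(); cv2.imwrite("pics/w6.png",im[:,:,::-1]); 
im,W=cloud("top"); 
for r in ctrl.spot_point("top","carousel")[:2]+ctrl.spot_point("top","pocket0"): print(np.round(r['point'],4),r['confidence'])
m=(W[...,2]>.08)&(np.hypot(W[...,0]-.425,W[...,1]+.05)<.05); print(m.sum(), W[m].max(0) if m.any() else 0)
cv2.imwrite("pics/t6.png",cv2.resize(im[150:310,200:510,::-1],None,fx=2.5,fy=2.5,interpolation=cv2.INTER_CUBIC))
```

```text
t 7.1 p [ 0.4282 -0.0501  0.251 ] jaw 64.53 tilt [ 0.0088 -0.0023] F [ 0.1 -0.4 -1.5] T [ 0.    0.   -0.01] g 0.0836 q [-0.26  0.18  1.76  0.    1.19 -1.38]
[ 0.4961 -0.3293 -0.0022] 0.97
[ 0.4925 -0.404   0.0065] 0.65
[ 0.5037 -0.2657  0.008 ] 0.87
[ 0.5651 -0.3374  0.0092] 0.81
[ 0.4294 -0.3314  0.0097] 0.67
[ 0.4935 -0.4006  0.0084] 0.67
2203 [ 4.74115214e-01 -1.91391723e-04  6.51138703e-01]
```

View pics/w6.png

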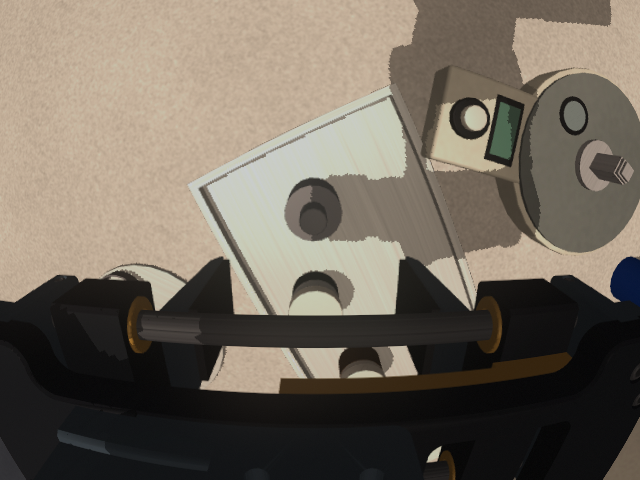

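View pics/t6.png

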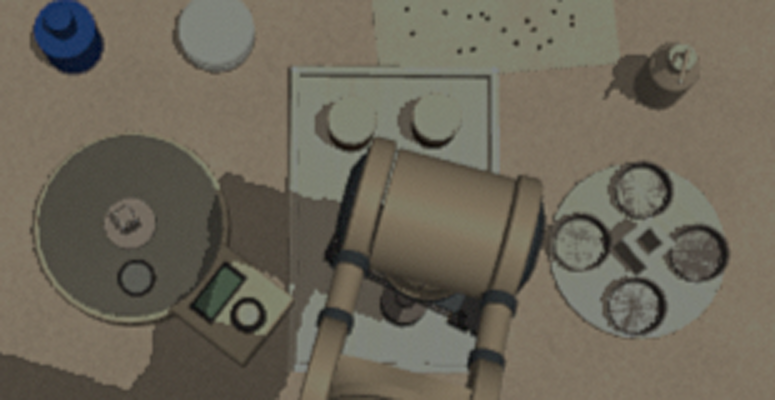

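Run:
```python
from h import *
st(); rows(0.511,0.270,0.262)
```

```text
t 7.3 p [ 0.4251 -0.0494  0.2447] jaw 64.52 tilt [-0.0015  0.0004] F [ 0.3  0.1 -0.8] T [ 0.   -0.02 -0.02] g 0.0912 q [-0.26  0.19  1.77  0.    1.19 -1.38]
d [0.0998, 0.5421, -0.0288] mm 331.2 w [-0.0002, -0.001, -0.0] deg 0.09 jawyaw 64.52 q6 -1.38
```

>>> step_arm(series=[{"x":0.03,"y":0.14,"z":-0.028,"wx":0,"wy":0,"wz":0,"gripper":1},{"x":0.06,"y":0.3,"z":-0.028,"wx":0,"wy":0,"wz":0,"gripper":1},{"x":0.08,"y":0.44,"z":-0.028,"wx":0,"wy":0,"wz":0,"gripper":1},{"x":0.1,"y":0.542,"z":-0.028,"wx":0,"wy":0,"wz":0,"gripper":1},{"x":0.1,"y":0.542,"z":-0.028,"wx":0,"wy":0,"wz":0,"gripper":1},{"x":0.1,"y":0.542,"z":-0.028,"wx":0,"wy":0,"wz":0,"gripper":1},{"x":0.1,"y":0.542,"z":-0.028,"wx":0,"wy":0,"wz":0,"gripper":1},{"x":0.1,"y":0.542,"z":-0.028,"wx":0,"wy":0,"wz":0,"gripper":1}])

```text
time: 8.1
eef_pos: [0.5115, 0.2732, 0.2601]
ee_rot: [0.219, 0.976, -0.0, -0.001]
contact_force: [0.6, -1.2, -0.5]
grip_width: 0.0914
```

>>> step_arm(series=[{"x":0,"y":0,"z":0,"wx":0,"wy":0,"wz":0,"gripper":1},{"x":0,"y":0,"z":0,"wx":0,"wy":0,"wz":0,"gripper":1},{"x":0,"y":0,"z":0,"wx":0,"wy":0,"wz":0,"gripper":1}])

```text
time: 8.4
eef_pos: [0.5112, 0.2687, 0.262]
ee_rot: [0.221, 0.975, -0.0, -0.0]
contact_force: [-1.0, 0.1, 0.5]
grip_width: 0.0913
```

Run:
```python
from h import *
st();im,W,k=wcloud(); st(); cv2.imwrite("pics/w7.png",im[:,:,::-1]); np.savez("w7.npz",im=im,W=W,**k)
cv2.imwrite("pics/w7z.png",cv2.resize(im[160:280,245:385,::-1],None,fx=5,fy=5,interpolation=cv2.INTER_CUBIC))
m=(W[...,2]>.115)&(W[...,2]<.13)&(np.hypot(W[...,0]-.51,W[...,1]-.27)<.03); print(m.sum(), W[m].mean(0)); 
v,u=np.nonzero(m); print(u.min(),u.max(),v.min(),v.max())
```

```text
t 8.4 p [0.5112 0.2687 0.262 ] jaw 64.45 tilt [-0.0008 -0.0005] F [-1.   0.1  0.5] T [ 0.   -0.05 -0.03] g 0.0913 q [ 0.38  0.39  1.41 -0.    1.34 -0.74]
t 8.45 p [0.5113 0.2688 0.2622] jaw 64.44 tilt [-0.0005 -0.0003] F [-0.3 -0.9 -0. ] T [-0.05 -0.03 -0.01] g 0.0908 q [ 0.38  0.39  1.41 -0.    1.34 -0.74]
510 [0.50986387 0.27019994 0.11972293]
301 330 209 239
```

View pics/w7z.png

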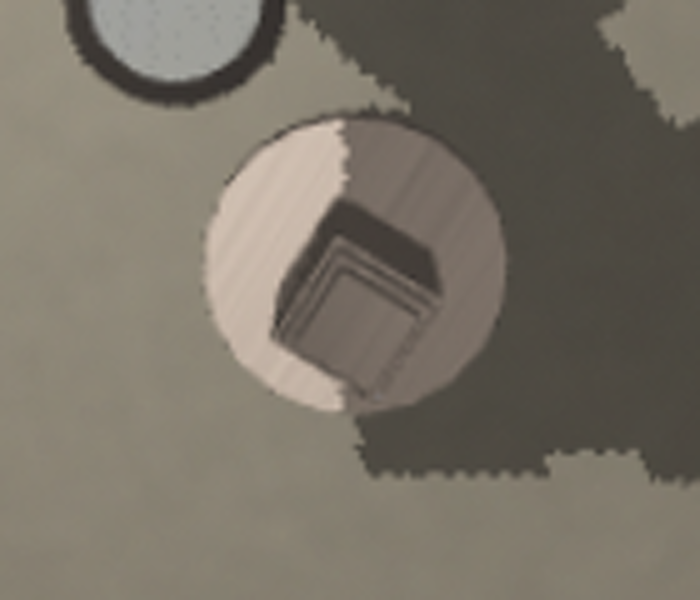

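```bash
cat >> h.py <<'E'
def fitsq(f,squares,x0,tag,crop=(245,160,385,280),sgn=None):
    """fit (x,y,yaw) of concentric squares [(half,z),...] by edge gradient in saved wrist picture"""
    from scipy.optimize import minimize
    from scipy.ndimage import map_coordinates
    D=np.load(f); k={a:D[a] for a in('mtx','R','t')}; g=cv2.cvtColor(D['im'],cv2.COLOR_RGB2GRAY).astype(float)
    g=cv2.GaussianBlur(g,(0,0),0.8)
    s=np.linspace(-.85,.85,40)
    def edges(p,half,z,e,h):
        c,n=np.cos(p[2]),np.sin(p[2]); R2=np.array([[c,-n],[n,c]])
        loc=np.stack([np.full_like(s,half+e),s*half],1)
        a=h*np.pi/2; Rh=np.array([[np.cos(a),-np.sin(a)],[np.sin(a),np.cos(a)]])
        q=loc@Rh.T@R2.T+p[:2]; return np.c_[q,np.full(len(s),z)]
    def pj(X):
        c=X@k['R'].T+k['t']; r=np.arctan2(np.hypot(c[:,0],c[:,1]),c[:,2]); ph=np.arctan2(c[:,1],c[:,0]); F=k['mtx'][0,0]
        return k['mtx'][0,2]+F*r*np.cos(ph),k['mtx'][1,2]+F*r*np.sin(ph)
    def cost(p):
        t=0
        for half,z in squares:
            for h in range(4):
                u,v=pj(edges(p,half,z,.0006,h)); u2,v2=pj(edges(p,half,z,-.0006,h))
                t-=abs((map_coordinates(g,[v,u],order=1)-map_coordinates(g,[v2,u2],order=1)).mean())
        return t
    best=None
    for dx in np.arange(-.004,.0041,.001):
        for dy in np.arange(-.004,.0041,.001):
            for da in np.radians(np.arange(-8,9,2)):
                p=np.array(x0)+[dx,dy,da]; c=cost(p)
                if best is None or c<best[0]: best=(c,p)
    r=minimize(cost,best[1],method='Nelder-Mead',options=dict(initial_simplex=best[1]+np.array([[0,0,0],[.001,0,0],[0,.001,0],[0,0,.03]]),xatol=1e-5,fatol=1e-4))
    u0,v0,u1,v1=crop; fz=5; o=cv2.resize(D['im'][v0:v1,u0:u1,::-1],None,fx=fz,fy=fz,interpolation=cv2.INTER_CUBIC)
    for half,z in squares:
        for h in range(4):
            u,v=pj(edges(r.x,half,z,0,h)); cv2.polylines(o,[np.int32(np.c_[(u-u0+.5)*fz,(v-v0+.5)*fz])],False,(0,255,0),1)
    cv2.imwrite(f"pics/{tag}.png",o); print(tag,r.x[:2].round(4),np.degrees(r.x[2]).round(2),r.fun); return r.x
E
python3 - <<'E'
from h import *
D=np.load("w7.npz"); k={a:D[a] for a in('mtx','R','t')}
c=[onplane(k,245+a/5,160+b/5,.122) for a,b in [(350,272),(422,318),(378,392),(300,345)]]
print(np.round(c,4)); c=np.array(c)
for i in range(4):
    d=c[(i+1)%4]-c[i]; print(np.linalg.norm(d),np.degrees(np.arctan2(d[1],d[0]))%90)
x=np.r_[c.mean(0)[:2],np.arctan2(*(c[1]-c[0])[1::-1])]
fitsq("w7.npz",[(.008,.122)],x,"f16")
fitsq("w7.npz",[(.011,.113)],x,"f22")
fitsq("w7.npz",[(.008,.122),(.011,.113)],x,"fb")
E
```

```text
[[0.5013 0.2736 0.122 ]
 [0.5135 0.281  0.122 ]
 [0.522  0.2689 0.122 ]
 [0.5089 0.2606 0.122 ]]
0.014367276006406087 31.35746805683869
0.014775161543857397 34.84917231154017
0.015457619942294146 32.50182115857808
0.015057609788416361 30.64439515588481
f16 [0.508  0.2673] 32.67 -57.26494613137849
f22 [0.5079 0.2684] 32.66 -97.01394308997385
fb [0.5079 0.2679] 32.02 -137.93642500722098
```

View pics/fb.png

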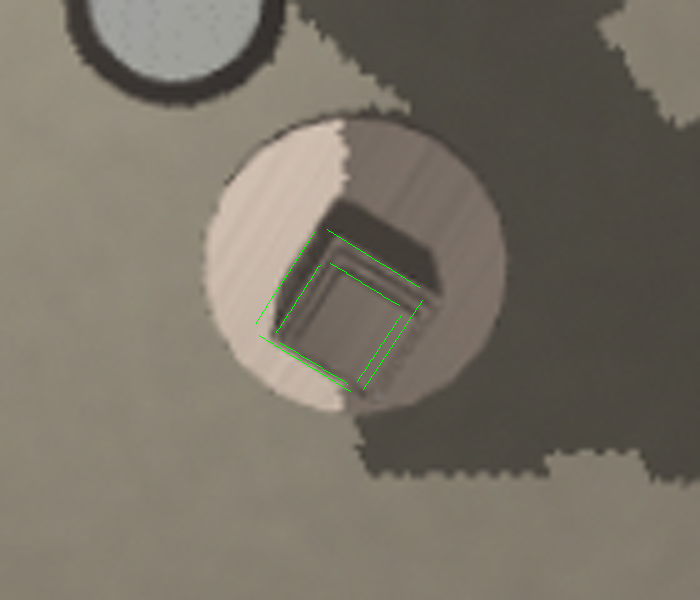

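```bash
sed -i 's/np.arange(-.004,.0041,.001)/np.arange(-.002,.0021,.0005)/g; s/np.radians(np.arange(-8,9,2))/np.radians(np.arange(-4,5,1))/' h.py
python3 - <<'E'
from h import *
x=[.5114,.2710,np.radians(32.3)]
a=fitsq("w7.npz",[(.008,.122)],x,"f16")
b=fitsq("w7.npz",[(.011,.113)],x,"f22")
c=fitsq("w7.npz",[(.008,.122),(.011,.113)],x,"fb")
a=cv2.imread("pics/f16.png");b=cv2.imread("pics/f22.png");
cv2.imwrite("pics/fb2.png",np.hstack([cv2.resize(q[180:430,230:480],None,fx=1.6,fy=1.6) for q in(a,b)]))
E
```

```text
f16 [0.5118 0.2696] 29.6 -56.806352042434746
f22 [0.5079 0.2684] 32.67 -97.0140488006829
fb [0.5079 0.2679] 32.02 -137.93642330571402
```

View pics/fb2.png

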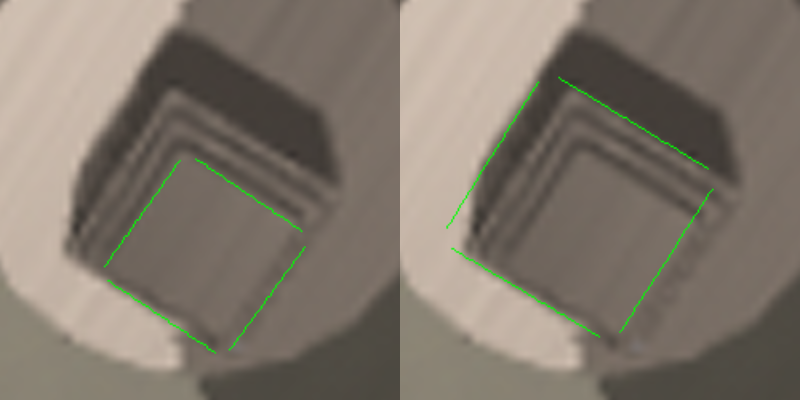

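Run:
```python
from h import *
D=np.load("w7.npz"); g=D['im'][196:246,291:341,::-1]
o=cv2.resize(g,None,fx=12,fy=12,interpolation=cv2.INTER_LANCZOS4).astype(float)
o=np.clip((o-40)*2.0,0,255).astype(np.uint8)
for i in range(0,600,60): cv2.putText(o,str(i),(i,10),0,.35,(0,255,255),1); cv2.putText(o,str(i),(0,i+10),0,.35,(0,255,255),1)
cv2.imwrite("pics/w7c.png",o)
```

```text
(no output)
```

View pics/w7c.png

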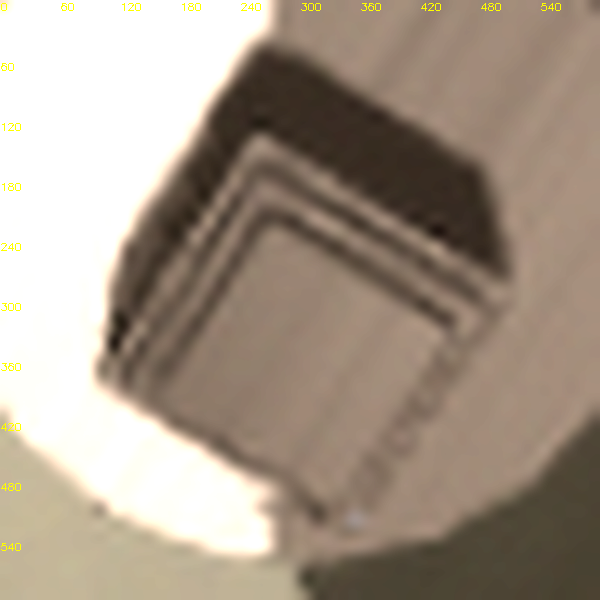

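Run:
```python
from h import *
from scipy.optimize import least_squares
D=np.load("w7.npz"); k={a:D[a] for a in('mtx','R','t')}
def fit(cl,z,half,fac=12,o=(291,196)):
    W=np.array([onplane(k,o[0]+(a+.5)/fac-.5,o[1]+(b+.5)/fac-.5,z)[:2] for a,b,_ in cl]); idx=[c for _,_,c in cl]
    def f(p): 
        a=p[2]+np.pi/4-np.array(idx)*np.pi/2; return (W-p[:2]-p[3]*2**.5*np.c_[np.cos(a),np.sin(a)]).ravel()
    best=min((least_squares(f,[*W.mean(0),t,half]) for t in np.radians([32,122,212,302])),key=lambda r:r.cost)
    best2=min((least_squares(lambda p:f([*p[:2],-p[2]*0+p[2],p[3]]),[*W.mean(0),t,half]) for t in np.radians([-58,32])),key=lambda r:r.cost)
    print(best.x[:2].round(4),np.degrees(best.x[2])%90,best.x[3],"res mm",(best.fun*1e3).round(2))
# image order top,right,bottom,left ; world orientation may be mirrored: try
for s in (1,-1):
    fit([(272,222,0),(455,322,s),(335,515,2*s),(155,395,-s)],.122,.008)
    fit([(258,132,0),(512,285,s),(98,378,-s)],.113,.011)
```

```text
[0.5104 0.27  ] 32.4264537287433 -0.007610846467298594 res mm [ 0.41  0.   -0.55  0.26  0.29 -0.4  -0.14  0.14]
[0.5104 0.2701] 32.4340639958279 -0.010715286274074427 res mm [ 0.16 -0.01 -0.08  0.08 -0.08 -0.08]
[0.5104 0.27  ] 28.99284888132891 -0.00014904775223832732 res mm [-10.16   2.14   2.    10.71  10.85  -2.54  -2.69 -10.3 ]
[0.5029 0.2718] 32.58656317833868 0.005440124027614332 res mm [-14.71   3.29   9.     5.71   5.71  -9.  ]
```

Run:
```python
from h import *
rows(0.497,-0.332,0.25,np.radians(42.1)); rows(0.497,-0.332,0.21,np.radians(42.1))
```

```text
d [-0.4104, -0.9137, 0.0207] mm 601.1 w [-0.0003, -0.0001, 0.2483] deg 22.34 jawyaw 64.44 q6 -0.74
d [-0.4104, -0.9136, 0.0874] mm 603.2 w [-0.0003, -0.0001, 0.2483] deg 22.34 jawyaw 64.44 q6 -0.74
```

>>> step_arm(series=[{"x":-0.03,"y":-0.07,"z":0,"wx":0,"wy":0,"wz":0.05,"gripper":1},{"x":-0.06,"y":-0.14,"z":0,"wx":0,"wy":0,"wz":0.1,"gripper":1},{"x":-0.09,"y":-0.21,"z":0,"wx":0,"wy":0,"wz":0.15,"gripper":1},{"x":-0.12,"y":-0.28,"z":0,"wx":0,"wy":0,"wz":0.2,"gripper":1},{"x":-0.15,"y":-0.35,"z":0,"wx":0,"wy":0,"wz":0.248,"gripper":1},{"x":-0.18,"y":-0.41,"z":0,"wx":0,"wy":0,"wz":0.248,"gripper":1},{"x":-0.2,"y":-0.45,"z":0,"wx":0,"wy":0,"wz":0.248,"gripper":1},{"x":-0.2,"y":-0.45,"z":0,"wx":0,"wy":0,"wz":0.248,"gripper":1}])

```text
time: 9.25
eef_pos: [0.5034, -0.029, 0.2626]
ee_rot: [0.407, 0.913, -0.0, 0.0]
contact_force: [-0.1, 0.3, -0.1]
grip_width: 0.0909
```

Run:
```python
from h import *
st();rows(0.497,-0.332,0.21,np.radians(42.1))
```

```text
t 9.25 p [ 0.5034 -0.029   0.2626] jaw 41.95 tilt [ 0.0004 -0.0008] F [-0.1  0.3 -0.1] T [-0.04  0.   -0.04] g 0.0909 q [-0.18  0.28  1.58 -0.    1.28 -0.91]
d [-0.3684, -0.3455, 0.088] mm 307.6 w [-0.0001, 0.0005, -0.0016] deg 0.16 jawyaw 41.95 q6 -0.91
```

>>> step_arm(series=[{"x":-0.06,"y":-0.06,"z":0,"wx":0,"wy":0,"wz":0,"gripper":1},{"x":-0.12,"y":-0.115,"z":0,"wx":0,"wy":0,"wz":0,"gripper":1},{"x":-0.18,"y":-0.17,"z":0.02,"wx":0,"wy":0,"wz":0,"gripper":1},{"x":-0.24,"y":-0.225,"z":0.04,"wx":0,"wy":0,"wz":0,"gripper":1},{"x":-0.3,"y":-0.28,"z":0.07,"wx":0,"wy":0,"wz":0,"gripper":1},{"x":-0.35,"y":-0.33,"z":0.088,"wx":0,"wy":0,"wz":0,"gripper":1},{"x":-0.368,"y":-0.3455,"z":0.088,"wx":0,"wy":0,"wz":0,"gripper":1},{"x":-0.368,"y":-0.3455,"z":0.088,"wx":0,"wy":0,"wz":0,"gripper":1}])

```text
time: 10.05
eef_pos: [0.498, -0.3298, 0.2093]
ee_rot: [0.406, 0.914, 0.0, -0.0]
contact_force: [0.5, 1.0, -0.0]
grip_width: 0.0912
```

>>> step_arm(series=[{"x":0,"y":0,"z":0,"wx":0,"wy":0,"wz":0,"gripper":1},{"x":0,"y":0,"z":0,"wx":0,"wy":0,"wz":0,"gripper":1},{"x":0,"y":0,"z":0,"wx":0,"wy":0,"wz":0,"gripper":1}])

```text
time: 10.35
eef_pos: [0.4987, -0.3271, 0.2101]
ee_rot: [0.405, 0.915, 0.0, 0.0]
contact_force: [-0.5, -0.3, -0.1]
grip_width: 0.0912
```

Run:
```python
from h import *
st();im,W,k=wcloud(); st(); cv2.imwrite("pics/w8.png",im[:,:,::-1]); np.savez("w8.npz",im=im,W=W,**k)
```

```text
t 10.35 p [ 0.4987 -0.3271  0.2101] jaw 42.28 tilt [ 0.0004 -0.0002] F [-0.5 -0.3 -0.1] T [0.08 0.03 0.02] g 0.0912 q [-0.68  0.46  1.43  0.    1.24 -1.42]
t 10.4 p [ 0.4987 -0.3272  0.21  ] jaw 42.27 tilt [ 0.0004 -0.0002] F [-0.1  0.6 -0.1] T [-0.01  0.03 -0.06] g 0.091 q [-0.68  0.46  1.43  0.    1.24 -1.42]
```

View pics/w8.png

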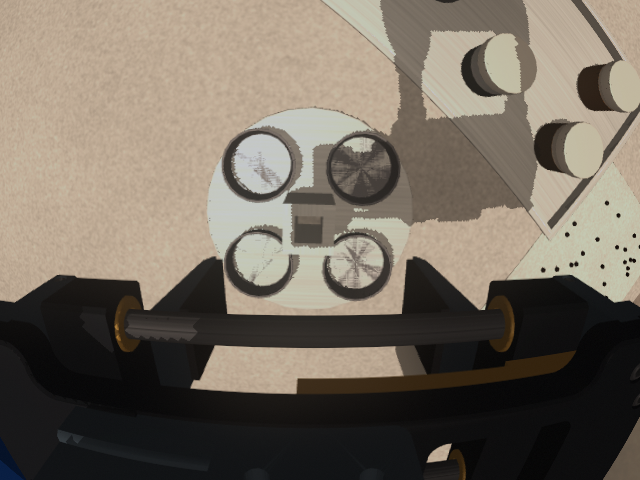

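Run:
```python
from h import *
D=np.load("w8.npz"); g=D['im'][200:260,280:340,::-1]
o=cv2.resize(g,None,fx=10,fy=10,interpolation=cv2.INTER_LANCZOS4).astype(float)
o=np.clip((o-20)*1.3,0,255).astype(np.uint8)
for i in range(0,600,60): cv2.putText(o,str(i),(i,10),0,.35,(0,0,255),1); cv2.putText(o,str(i),(0,i+10),0,.35,(0,0,255),1)
cv2.imwrite("pics/w8c.png",o)
```

```text
(no output)
```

View pics/w8c.png

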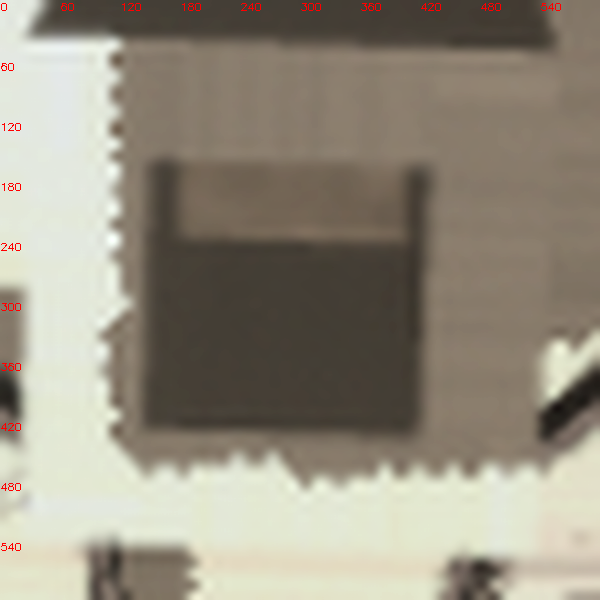

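Run:
```python
from h import *
from scipy.optimize import least_squares
D=np.load("w8.npz"); k={a:D[a] for a in('mtx','R','t')}
def P(a,b,z): return onplane(k,280+(a+.5)/10-.5,200+(b+.5)/10-.5,z)[:2]
W=np.array([P(*c,.07) for c in [(148,157),(432,165),(418,433),(140,428)]]); print(W.round(4),W.mean(0).round(4))
for i in range(4):
    d=W[(i+1)%4]-W[i]; print(np.linalg.norm(d).round(5),np.degrees(np.arctan2(d[1],d[0]))%90)
d=P(555,48,.07)-P(28,38,.07); print("hub",np.linalg.norm(d),np.degrees(np.arctan2(d[1],d[0]))%90, (P(555,48,.07)+P(28,38,.07))/2)
for r in ctrl.spot_point("wrist","carousel")[:2]+ctrl.spot_point("wrist","pocket0")[:6]: print(np.round(r['point'],4),r['confidence'])
W2=D['W']
```

```text
[[ 0.4793 -0.3313]
 [ 0.4972 -0.3159]
 [ 0.5121 -0.3338]
 [ 0.4943 -0.3493]] [ 0.4957 -0.3326]
0.02363 40.611250590161376
0.02325 39.692541401930384
0.02357 41.23971351758013
0.02351 39.85001322840873
hub 0.043579044404105836 41.13703398660816 [ 0.48162062 -0.31607073]
[ 0.4975 -0.3328 -0.0057] 0.61
[ 0.493  -0.3977  0.009 ] 0.73
[ 0.5672 -0.3393  0.0073] 0.68
[ 0.4242 -0.3238  0.0052] 0.6
[ 0.5037 -0.2617  0.0096] 0.55
```

Run:
```python
from h import *
st();rows(0.4957,-0.3326,0.046,np.radians(40.9))
```

```text
t 10.5 p [ 0.4986 -0.3277  0.2099] jaw 42.25 tilt [ 0.0003 -0.0003] F [ 0.8 -1.1  0.2] T [-0.   -0.03 -0.02] g 0.0914 q [-0.68  0.46  1.43  0.    1.24 -1.42]
d [-0.0027, -0.0091, 0.2732] mm 164.0 w [0.0001, 0.0003, 0.015] deg 1.35 jawyaw 42.25 q6 -1.42
```

>>> step_arm(series=[{"x":-0.002,"y":-0.005,"z":0.07,"wx":0,"wy":0,"wz":0.015,"gripper":1},{"x":-0.003,"y":-0.009,"z":0.14,"wx":0,"wy":0,"wz":0.015,"gripper":1},{"x":-0.003,"y":-0.009,"z":0.2,"wx":0,"wy":0,"wz":0.015,"gripper":1},{"x":-0.003,"y":-0.009,"z":0.25,"wx":0,"wy":0,"wz":0.015,"gripper":1},{"x":-0.003,"y":-0.009,"z":0.273,"wx":0,"wy":0,"wz":0.015,"gripper":1},{"x":-0.003,"y":-0.009,"z":0.273,"wx":0,"wy":0,"wz":0.015,"gripper":0.6},{"x":-0.003,"y":-0.009,"z":0.273,"wx":0,"wy":0,"wz":0.015,"gripper":0.55}])

```text
time: 11.2
eef_pos: [0.4962, -0.3336, 0.0469]
ee_rot: [0.416, 0.909, -0.0, 0.001]
contact_force: [-0.3, -0.1, 0.1]
grip_width: 0.078
```

>>> step_arm(series=[{"x":0,"y":0,"z":0,"wx":0,"wy":0,"wz":0,"gripper":0.3},{"x":0,"y":0,"z":0,"wx":0,"wy":0,"wz":0,"gripper":0.3},{"x":0,"y":0,"z":0,"wx":0,"wy":0,"wz":0,"gripper":0.3},{"x":0,"y":0,"z":0,"wx":0,"wy":0,"wz":0,"gripper":0.3},{"x":0,"y":0,"z":0,"wx":0,"wy":0,"wz":0,"gripper":0.3},{"x":0,"y":0,"z":0,"wx":0,"wy":0,"wz":0,"gripper":0.3}], newtons=20)

```text
time: 11.8
eef_pos: [0.4959, -0.3334, 0.0462]
ee_rot: [0.416, 0.909, 0.0, 0.0]
contact_force: [0.0, 1.6, 7.2]
grip_width: 0.0441
```

Run:
```python
from h import *
st();im,W,k=wcloud(); st(); cv2.imwrite("pics/w9.png",im[:,:,::-1])
```

```text
t 11.8 p [ 0.4959 -0.3334  0.0462] jaw 40.83 tilt [ 0.0007 -0.0002] F [0.  1.6 7.2] T [ 0.39 -0.06 -0.31] g 0.0441 q [-0.69  0.67  1.58  0.    0.89 -1.4 ]
t 11.85 p [ 0.4959 -0.3334  0.0463] jaw 40.83 tilt [ 0.0007 -0.0002] F [-0.4  2.6  6.1] T [ 0.37 -0.07 -0.33] g 0.0439 q [-0.69  0.67  1.58  0.    0.89 -1.4 ]
```

View pics/w9.png

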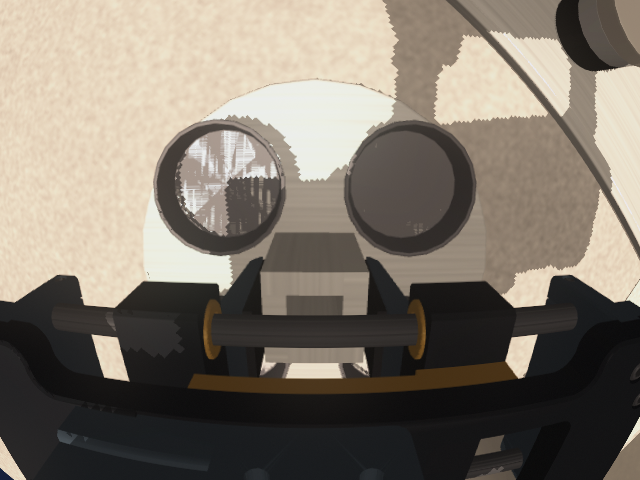

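>>> step_arm(series=[{"x":0,"y":0,"z":0,"wx":0,"wy":0,"wz":0,"gripper":1},{"x":0,"y":0,"z":0,"wx":0,"wy":0,"wz":0,"gripper":1},{"x":0,"y":0,"z":0,"wx":0,"wy":0,"wz":0,"gripper":1},{"x":0,"y":0,"z":0,"wx":0,"wy":0,"wz":0.09,"gripper":1},{"x":0,"y":0,"z":0,"wx":0,"wy":0,"wz":0.18,"gripper":1},{"x":0,"y":0,"z":0,"wx":0,"wy":0,"wz":0.27,"gripper":1},{"x":0,"y":0,"z":0,"wx":0,"wy":0,"wz":0.36,"gripper":1},{"x":0,"y":0,"z":0,"wx":0,"wy":0,"wz":0.45,"gripper":1}])

```text
time: 12.65
eef_pos: [0.4955, -0.3333, 0.0457]
ee_rot: [0.707, 0.707, -0.0, -0.0]
contact_force: [-0.3, -0.0, 0.1]
grip_width: 0.0915
```

>>> step_arm(series=[{"x":0,"y":0,"z":0,"wx":0,"wy":0,"wz":0.09,"gripper":1},{"x":0,"y":0,"z":0,"wx":0,"wy":0,"wz":0.18,"gripper":1},{"x":0,"y":0,"z":0,"wx":0,"wy":0,"wz":0.27,"gripper":1},{"x":0,"y":0,"z":0,"wx":0,"wy":0,"wz":0.36,"gripper":1},{"x":0,"y":0,"z":0,"wx":0,"wy":0,"wz":0.45,"gripper":1},{"x":0,"y":0,"z":0,"wx":0,"wy":0,"wz":0.55,"gripper":1},{"x":0,"y":0,"z":0,"wx":0,"wy":0,"wz":0.55,"gripper":1},{"x":0,"y":0,"z":0,"wx":0,"wy":0,"wz":0.55,"gripper":1}])

```text
time: 13.45
eef_pos: [0.4955, -0.3333, 0.0457]
ee_rot: [0.936, 0.351, -0.0, -0.0]
contact_force: [-0.2, 0.1, -0.3]
grip_width: 0.0913
```

>>> step_arm(series=[{"x":0,"y":0,"z":0,"wx":0,"wy":0,"wz":0,"gripper":0.3},{"x":0,"y":0,"z":0,"wx":0,"wy":0,"wz":0,"gripper":0.3},{"x":0,"y":0,"z":0,"wx":0,"wy":0,"wz":0,"gripper":0.3},{"x":0,"y":0,"z":0,"wx":0,"wy":0,"wz":0,"gripper":0.3},{"x":0,"y":0,"z":0,"wx":0,"wy":0,"wz":0,"gripper":0.3},{"x":0,"y":0,"z":0,"wx":0,"wy":0,"wz":0,"gripper":0.3},{"x":0,"y":0,"z":0,"wx":0,"wy":0,"wz":0,"gripper":0.3},{"x":0,"y":0,"z":0,"wx":0,"wy":0,"wz":0,"gripper":0.3}])

```text
time: 14.25
eef_pos: [0.4956, -0.3333, 0.0458]
ee_rot: [0.937, 0.349, 0.0, 0.0]
contact_force: [1.1, 0.3, -0.8]
grip_width: 0.044
```

Run:
```python
from h import *
st()
```

```text
t 14.25 p [ 0.4956 -0.3333  0.0458] jaw -49.14 tilt [ 0.0001 -0.0001] F [ 1.1  0.3 -0.8] T [-0.15  0.09  0.17] g 0.044 q [-0.69  0.67  1.58 -0.    0.89  0.17]
```

>>> step_arm(series=[{"x":0,"y":0,"z":0,"wx":0,"wy":0,"wz":0,"gripper":0.7},{"x":0,"y":0,"z":0,"wx":0,"wy":0,"wz":0,"gripper":1},{"x":0,"y":0,"z":0,"wx":0,"wy":0,"wz":0,"gripper":1},{"x":0,"y":0,"z":-0.08,"wx":0,"wy":0,"wz":0,"gripper":1},{"x":0,"y":0,"z":-0.16,"wx":0,"wy":0,"wz":0,"gripper":1},{"x":0,"y":0,"z":-0.24,"wx":0,"wy":0,"wz":0,"gripper":1},{"x":0,"y":0,"z":-0.2733,"wx":0,"wy":0,"wz":0,"gripper":1},{"x":0,"y":0,"z":-0.2733,"wx":0,"wy":0,"wz":0,"gripper":1}])

```text
time: 15.05
eef_pos: [0.4969, -0.3343, 0.2133]
ee_rot: [0.937, 0.349, 0.001, 0.003]
contact_force: [-0.1, -0.1, -0.3]
grip_width: 0.0915
```

>>> step_arm(series=[{"x":0,"y":0,"z":0,"wx":0,"wy":0,"wz":0,"gripper":1},{"x":0,"y":0,"z":0,"wx":0,"wy":0,"wz":0,"gripper":1},{"x":0,"y":0,"z":0,"wx":0,"wy":0,"wz":0,"gripper":1}])

```text
time: 15.35
eef_pos: [0.4951, -0.3329, 0.2085]
ee_rot: [0.937, 0.349, -0.001, -0.001]
contact_force: [0.4, 0.2, 0.4]
grip_width: 0.0912
```

Run:
```python
from h import *
st();im,W,k=wcloud(); st(); cv2.imwrite("pics/w10.png",im[:,:,::-1]); np.savez("w10.npz",im=im,W=W,**k)
print(wpx(k,[.4956,-.3333,.07]))
g=im[200:260,280:340,::-1]
o=cv2.resize(g,None,fx=10,fy=10,interpolation=cv2.INTER_LANCZOS4).astype(float)
o=np.clip((o-20)*1.3,0,255).astype(np.uint8)
for i in range(0,600,60): cv2.putText(o,str(i),(i,10),0,.35,(0,0,255),1); cv2.putText(o,str(i),(0,i+10),0,.35,(0,0,255),1)
cv2.imwrite("pics/w10c.png",o)
```

```text
t 15.35 p [ 0.4951 -0.3329  0.2085] jaw -49.16 tilt [-0.0017  0.0014] F [0.4 0.2 0.4] T [-0.08  0.08 -0.06] g 0.0912 q [-0.69  0.47  1.43 -0.    1.24  0.17]
t 15.4 p [ 0.4952 -0.333   0.2086] jaw -49.16 tilt [-0.0016  0.0012] F [-0.1  0.   0.7] T [-0.04  0.12 -0.06] g 0.0911 q [-0.69  0.47  1.43 -0.    1.24  0.17]
[315.6841977  225.67802373]
```

View pics/w10c.png

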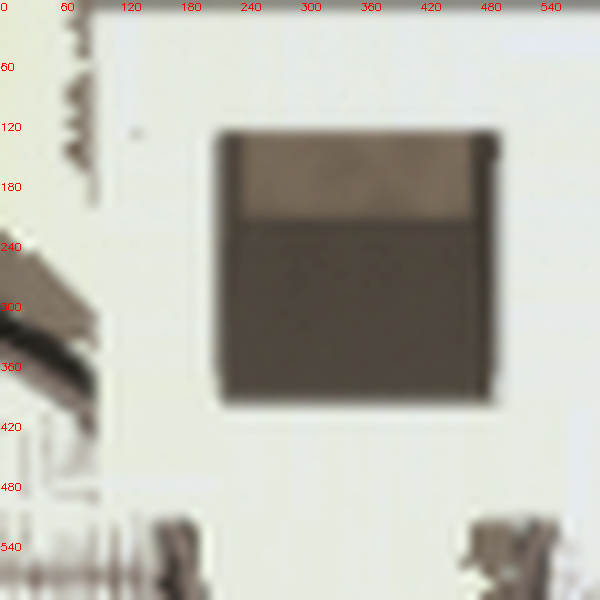

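Run:
```python
from h import *
D=np.load("w10.npz"); k={a:D[a] for a in('mtx','R','t')}
W=np.array([onplane(k,280+(a+.5)/10-.5,200+(b+.5)/10-.5,.07)[:2] for a,b in [(218,132),(500,130),(496,402),(222,403)]])
m=W.mean(0); print(m.round(4))
for i in range(4):
    d=W[(i+1)%4]-W[i]; print(np.linalg.norm(d).round(5),np.degrees(np.arctan2(d[1],d[0]))%90)
e=m-np.array([.4956,-.3333]); 
def tool(j): a=np.radians(j); y=np.array([np.cos(a),np.sin(a)]); x=np.array([-y[1],y[0]])*1; return np.stack([np.array([ -np.sin(a), np.cos(a)]),y])
# tool x = y cross z(down): (cos,sin,0)x(0,0,-1) = (-sin, cos,0)
b=tool(-49.15)@e; print("bias tool x,y mm",b*1e3)
s=np.array([.5104,.27]); print("spindle corrected",s-tool(64.45).T@b)
```

```text
[ 0.495  -0.3335]
0.02329 41.304282943967706
0.02337 40.617586051177966
0.02306 41.10857749624279
0.02329 41.180687082265585
bias tool x,y mm [-0.57210781 -0.19426246]
spindle corrected [0.50996762 0.27042201]
```

>>> step_arm(series=[{"x":0,"y":0,"z":0.08,"wx":0,"wy":0,"wz":0,"gripper":1},{"x":0,"y":0,"z":0.16,"wx":0,"wy":0,"wz":0,"gripper":1},{"x":0,"y":0,"z":0.22,"wx":0,"wy":0,"wz":0,"gripper":1},{"x":0,"y":0,"z":0.26,"wx":0,"wy":0,"wz":0,"gripper":0.8},{"x":0,"y":0,"z":0.2733,"wx":0,"wy":0,"wz":0,"gripper":0.6},{"x":0,"y":0,"z":0.2733,"wx":0,"wy":0,"wz":0,"gripper":0.6},{"x":0,"y":0,"z":0.2733,"wx":0,"wy":0,"wz":0,"gripper":0.3},{"x":0,"y":0,"z":0.2733,"wx":0,"wy":0,"wz":0,"gripper":0.3}])

```text
time: 16.2
eef_pos: [0.4963, -0.3339, 0.0472]
ee_rot: [0.937, 0.349, 0.001, 0.001]
contact_force: [-1.2, -0.6, -0.2]
grip_width: 0.0541
```

>>> step_arm(series=[{"x":0,"y":0,"z":0,"wx":0,"wy":0,"wz":0,"gripper":0.3},{"x":0,"y":0,"z":0,"wx":0,"wy":0,"wz":0,"gripper":0.3},{"x":0,"y":0,"z":0,"wx":0,"wy":0,"wz":0,"gripper":0.3},{"x":0,"y":0,"z":-0.05,"wx":0,"wy":0,"wz":0,"gripper":0.3},{"x":0,"y":0,"z":-0.11,"wx":0,"wy":0,"wz":0,"gripper":0.3},{"x":0,"y":0,"z":-0.18,"wx":0,"wy":0,"wz":0,"gripper":0.3},{"x":0,"y":0,"z":-0.235,"wx":0,"wy":0,"wz":0,"gripper":0.3},{"x":0,"y":0,"z":-0.25,"wx":0,"wy":0,"wz":0,"gripper":0.3}], newtons=35)

```text
time: 17.0
eef_pos: [0.4967, -0.3342, 0.1995]
ee_rot: [0.937, 0.349, 0.001, 0.002]
contact_force: [-0.4, -0.8, -5.1]
grip_width: 0.0439
```

Run:
```python
from h import *
st(); rows(.51,.2704,.196,np.radians(-57.57))
im,W,k=wcloud();cv2.imwrite("pics/w11.png",im[:,:,::-1])
```

```text
t 17.0 p [ 0.4967 -0.3342  0.1995] jaw -49.15 tilt [ 0.0042 -0.0035] F [-0.4 -0.8 -5.1] T [-0.1   0.13  0.01] g 0.0439 q [-0.69  0.48  1.45 -0.    1.21  0.17]
d [0.6758, -0.7478, 0.0024] mm 604.8 w [0.0034, -0.0008, 0.0935] deg 8.42 jawyaw -49.15 q6 0.17
```

View pics/w11.png

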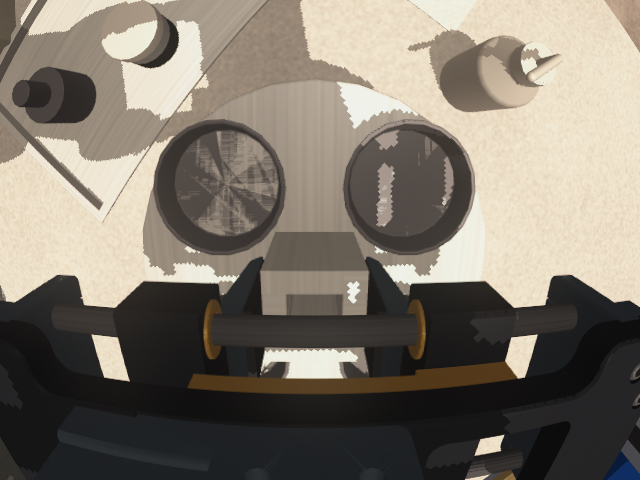

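>>> step_arm(series=[{"x":0.025,"y":-0.025,"z":0,"wx":0,"wy":0,"wz":0.01,"gripper":0.3},{"x":0.07,"y":-0.07,"z":0,"wx":0,"wy":0,"wz":0.03,"gripper":0.3},{"x":0.12,"y":-0.13,"z":0,"wx":0,"wy":0,"wz":0.05,"gripper":0.3},{"x":0.17,"y":-0.19,"z":0,"wx":0,"wy":0,"wz":0.07,"gripper":0.3},{"x":0.22,"y":-0.245,"z":0,"wx":0,"wy":0,"wz":0.0935,"gripper":0.3},{"x":0.27,"y":-0.3,"z":0,"wx":0,"wy":0,"wz":0.0935,"gripper":0.3},{"x":0.31,"y":-0.345,"z":0,"wx":0,"wy":0,"wz":0.0935,"gripper":0.3},{"x":0.338,"y":-0.374,"z":0,"wx":0,"wy":0,"wz":0.0935,"gripper":0.3}])

```text
time: 17.85
eef_pos: [0.5007, -0.0283, 0.194]
ee_rot: [0.96, 0.28, -0.001, -0.001]
contact_force: [0.4, -0.4, -5.3]
grip_width: 0.0441
```

Run:
```python
from h import *
st(); rows(.51,.2704,.196,np.radians(-57.57))
```

```text
t 17.85 p [ 0.5007 -0.0283  0.194 ] jaw -57.5 tilt [-0.0031  0.0009] F [ 0.4 -0.4 -5.3] T [-0.08  0.12 -0.02] g 0.0441 q [-0.18  0.36  1.68  0.    1.11  0.83]
d [0.2806, -0.4116, -0.0029] mm 298.9 w [-0.0015, 0.0014, 0.0008] deg 0.2 jawyaw -57.5 q6 0.83
```

>>> step_arm(series=[{"x":0.04,"y":-0.06,"z":0,"wx":0,"wy":0,"wz":0,"gripper":0.3},{"x":0.08,"y":-0.12,"z":0,"wx":0,"wy":0,"wz":0,"gripper":0.3},{"x":0.12,"y":-0.18,"z":0,"wx":0,"wy":0,"wz":0,"gripper":0.3},{"x":0.16,"y":-0.24,"z":0,"wx":0,"wy":0,"wz":0,"gripper":0.3},{"x":0.2,"y":-0.3,"z":0,"wx":0,"wy":0,"wz":0,"gripper":0.3},{"x":0.24,"y":-0.355,"z":0,"wx":0,"wy":0,"wz":0,"gripper":0.3},{"x":0.27,"y":-0.4,"z":0,"wx":0,"wy":0,"wz":0,"gripper":0.3},{"x":0.2806,"y":-0.4116,"z":0,"wx":0,"wy":0,"wz":0,"gripper":0.3}])

```text
time: 18.65
eef_pos: [0.5107, 0.2705, 0.1937]
ee_rot: [0.96, 0.28, -0.001, -0.0]
contact_force: [0.3, -0.9, -4.1]
grip_width: 0.0438
```

>>> step_arm(series=[{"x":0,"y":0,"z":0,"wx":0,"wy":0,"wz":0,"gripper":0.3},{"x":0,"y":0,"z":0,"wx":0,"wy":0,"wz":0,"gripper":0.3},{"x":0,"y":0,"z":0,"wx":0,"wy":0,"wz":0,"gripper":0.3},{"x":0,"y":0,"z":0,"wx":0,"wy":0,"wz":0,"gripper":0.3}])

```text
time: 19.05
eef_pos: [0.5119, 0.2667, 0.1956]
ee_rot: [0.96, 0.279, -0.0, 0.0]
contact_force: [0.1, -0.7, -5.4]
grip_width: 0.0442
```

Run:
```python
from h import *
st(); rows(.51,.2704,.175,np.radians(-57.57))
```

```text
t 19.05 p [0.5119 0.2667 0.1956] jaw -57.64 tilt [-0.0004 -0.0003] F [ 0.1 -0.7 -5.4] T [-0.06  0.12  0.03] g 0.0442 q [ 0.38  0.45  1.5  -0.    1.19  1.38]
d [0.0006, -0.0069, 0.0344] mm 21.0 w [0.0, 0.0003, -0.0008] deg 0.08 jawyaw -57.64 q6 1.38
```

>>> step_arm(series=[{"x":0.0006,"y":-0.0069,"z":0.01,"wx":0,"wy":0,"wz":-0.0008,"gripper":0.3},{"x":0.0006,"y":-0.0069,"z":0.0344,"wx":0,"wy":0,"wz":-0.0008,"gripper":0.3},{"x":0.0006,"y":-0.0069,"z":0.0344,"wx":0,"wy":0,"wz":-0.0008,"gripper":0.3},{"x":0.0006,"y":-0.0069,"z":0.0344,"wx":0,"wy":0,"wz":-0.0008,"gripper":0.3},{"x":0.0006,"y":-0.0069,"z":0.0344,"wx":0,"wy":0,"wz":-0.0008,"gripper":0.3}])

```text
time: 19.55
eef_pos: [0.5102, 0.2716, 0.1756]
ee_rot: [0.96, 0.28, 0.0, -0.0]
contact_force: [0.5, -0.3, -4.8]
grip_width: 0.0434
```

Run:
```python
from h import *
st(); rows(.51,.2704,.1158,np.radians(-57.57))
```

```text
t 19.55 p [0.5102 0.2716 0.1756] jaw -57.5 tilt [0.0006 0.0003] F [ 0.5 -0.3 -4.8] T [-0.14  0.13 -0.05] g 0.0434 q [0.39 0.48 1.52 0.   1.14 1.39]
d [-0.0014, 0.0014, 0.0997] mm 59.8 w [0.0001, -0.0004, 0.0007] deg 0.08 jawyaw -57.5 q6 1.39
```

>>> step_arm(series=[{"x":0,"y":0,"z":0,"wx":0,"wy":0,"wz":0,"gripper":0.3},{"x":0,"y":0,"z":0,"wx":0,"wy":0,"wz":0,"gripper":0.3},{"x":0,"y":0,"z":0,"wx":0,"wy":0,"wz":0,"gripper":0.3},{"x":0,"y":0,"z":0,"wx":0,"wy":0,"wz":0,"gripper":0.3}])

```text
time: 19.95
eef_pos: [0.51, 0.2715, 0.1753]
ee_rot: [0.96, 0.28, 0.0, -0.0]
contact_force: [-0.5, 1.1, -4.8]
grip_width: 0.0441
```

Run:
```python
from h import *
st(); rows(.51,.2704,.1158,np.radians(-57.57))
```

```text
t 19.95 p [0.51   0.2715 0.1753] jaw -57.5 tilt [0.0002 0.0001] F [-0.5  1.1 -4.8] T [-0.02  0.18 -0.03] g 0.0441 q [0.39 0.48 1.52 0.   1.14 1.39]
d [-0.001, 0.0016, 0.0991] mm 59.5 w [0.0, -0.0001, 0.0008] deg 0.07 jawyaw -57.5 q6 1.39
```

>>> step_arm(series=[{"x":-0.001,"y":0.0016,"z":0,"wx":0,"wy":0,"wz":0.0008,"gripper":0.3},{"x":-0.001,"y":0.0016,"z":0.01,"wx":0,"wy":0,"wz":0.0008,"gripper":0.3},{"x":-0.001,"y":0.0016,"z":0.02,"wx":0,"wy":0,"wz":0.0008,"gripper":0.3},{"x":-0.001,"y":0.0016,"z":0.025,"wx":0,"wy":0,"wz":0.0008,"gripper":0.3},{"x":-0.001,"y":0.0016,"z":0.03,"wx":0,"wy":0,"wz":0.0008,"gripper":0.3},{"x":-0.001,"y":0.0016,"z":0.034,"wx":0,"wy":0,"wz":0.0008,"gripper":0.3},{"x":-0.001,"y":0.0016,"z":0.034,"wx":0,"wy":0,"wz":0.0008,"gripper":0.3}])

```text
time: 20.65
eef_pos: [0.5105, 0.2703, 0.1544]
ee_rot: [0.96, 0.279, 0.0, 0.0]
contact_force: [5.8, -0.8, -9.6]
grip_width: 0.0437
```

Run:
```python
from h import *
st(); rows(.51,.2704,.1158,np.radians(-57.57))
```

```text
t 20.65 p [0.5105 0.2703 0.1544] jaw -57.57 tilt [ 0.0007 -0.0001] F [ 5.8 -0.8 -9.6] T [-0.47 -1.21  0.01] g 0.0437 q [ 0.38  0.5   1.55 -0.    1.09  1.39]
d [-0.0006, -0.0006, 0.0643] mm 38.6 w [0.0003, -0.0003, -0.0] deg 0.04 jawyaw -57.57 q6 1.39
```

Run:
```python
from h import *
st(); rows(.51,.2704,.1158,np.radians(-57.57))
```

```text
t 20.65 p [0.5105 0.2703 0.1544] jaw -57.57 tilt [ 0.0007 -0.0001] F [ 5.8 -0.8 -9.6] T [-0.47 -1.21  0.01] g 0.0437 q [ 0.38  0.5   1.55 -0.    1.09  1.39]
d [-0.0006, -0.0006, 0.0643] mm 38.6 w [0.0003, -0.0003, -0.0] deg 0.04 jawyaw -57.57 q6 1.39
```

>>> step_arm(series=[{"x":0,"y":0,"z":0.006,"wx":0,"wy":0,"wz":0,"gripper":0.3},{"x":0,"y":0,"z":0.012,"wx":0,"wy":0,"wz":0,"gripper":0.3},{"x":0,"y":0,"z":0.018,"wx":0,"wy":0,"wz":0,"gripper":0.3},{"x":0,"y":0,"z":0.024,"wx":0,"wy":0,"wz":0,"gripper":0.3},{"x":0,"y":0,"z":0.024,"wx":0,"wy":0,"wz":0,"gripper":0.3}])

```text
time: 21.15
eef_pos: [0.5105, 0.2703, 0.1398]
ee_rot: [0.96, 0.279, 0.0, 0.0]
contact_force: [6.6, -2.2, -10.9]
grip_width: 0.0438
```

Run:
```python
from h import *
st(); rows(.51,.2704,.1158,np.radians(-57.57))
```

```text
t 21.15 p [0.5105 0.2703 0.1398] jaw -57.57 tilt [ 0.0007 -0.0002] F [  6.6  -2.2 -10.9] T [-0.61 -1.53  0.03] g 0.0438 q [ 0.38  0.52  1.56 -0.    1.06  1.39]
d [-0.0006, -0.0006, 0.0401] mm 24.0 w [0.0003, -0.0003, -0.0] deg 0.04 jawyaw -57.57 q6 1.39
```

>>> step_arm(series=[{"x":0.0008,"y":0.0009,"z":0.006,"wx":0,"wy":0,"wz":0,"gripper":0.3},{"x":0.0008,"y":0.0009,"z":0.014,"wx":0,"wy":0,"wz":0,"gripper":0.3},{"x":0.0008,"y":0.0009,"z":0.022,"wx":0,"wy":0,"wz":0,"gripper":0.3},{"x":0.0008,"y":0.0009,"z":0.03,"wx":0,"wy":0,"wz":0,"gripper":0.3},{"x":0.0008,"y":0.0009,"z":0.036,"wx":0,"wy":0,"wz":0,"gripper":0.3},{"x":0.0008,"y":0.0009,"z":0.036,"wx":0,"wy":0,"wz":0,"gripper":0.3}])

```text
time: 21.75
eef_pos: [0.5107, 0.2702, 0.1181]
ee_rot: [0.96, 0.279, -0.0, -0.0]
contact_force: [2.5, 0.5, -7.9]
grip_width: 0.044
```

Run:
```python
from h import *
st(); rows(.51,.2704,.1158,np.radians(-57.57))
```

```text
t 21.75 p [0.5107 0.2702 0.1181] jaw -57.57 tilt [-0.0003 -0.0001] F [ 2.5  0.5 -7.9] T [ 0.06 -0.6   0.01] g 0.044 q [0.38 0.55 1.58 0.   1.01 1.39]
d [-0.0008, -0.0008, 0.0039] mm 2.4 w [-0.0001, 0.0002, 0.0] deg 0.02 jawyaw -57.57 q6 1.39
```

Almost home; the last 2.5 mm, then release and push nothing.

>>> step_arm(series=[{"x":0,"y":0,"z":0.002,"wx":0,"wy":0,"wz":0,"gripper":0.3},{"x":0,"y":0,"z":0.004,"wx":0,"wy":0,"wz":0,"gripper":0.3},{"x":0,"y":0,"z":0.005,"wx":0,"wy":0,"wz":0,"gripper":0.3},{"x":0,"y":0,"z":0.005,"wx":0,"wy":0,"wz":0,"gripper":0.3}])

```text
time: 22.15
eef_pos: [0.5107, 0.2702, 0.1168]
ee_rot: [0.96, 0.279, 0.0, -0.0]
contact_force: [-2.6, -2.1, 13.8]
grip_width: 0.0437
```

Run:
```python
from h import *
st()
```

```text
t 22.15 p [0.5107 0.2702 0.1168] jaw -57.57 tilt [0.0006 0.0003] F [-2.6 -2.1 13.8] T [-0.55  0.77  0.06] g 0.0437 q [0.38 0.55 1.58 0.   1.01 1.39]
```

>>> step_arm(series=[{"x":0,"y":0,"z":0,"wx":0,"wy":0,"wz":0,"gripper":0.7},{"x":0,"y":0,"z":0,"wx":0,"wy":0,"wz":0,"gripper":1},{"x":0,"y":0,"z":-0.02,"wx":0,"wy":0,"wz":0,"gripper":1},{"x":0,"y":0,"z":-0.08,"wx":0,"wy":0,"wz":0,"gripper":1},{"x":0,"y":0,"z":-0.16,"wx":0,"wy":0,"wz":0,"gripper":1},{"x":0,"y":0,"z":-0.24,"wx":0,"wy":0,"wz":0,"gripper":1},{"x":0,"y":0,"z":-0.273,"wx":0,"wy":0,"wz":0,"gripper":1},{"x":0,"y":0,"z":-0.273,"wx":0,"wy":0,"wz":0,"gripper":1}])

```text
time: 22.95
eef_pos: [0.512, 0.2708, 0.2839]
ee_rot: [0.96, 0.279, 0.003, -0.0]
contact_force: [0.1, 0.7, -0.2]
grip_width: 0.0912
```

>>> step_arm(series=[{"x":0,"y":0,"z":0,"wx":0,"wy":0,"wz":0,"gripper":1},{"x":0,"y":0,"z":0,"wx":0,"wy":0,"wz":0,"gripper":1},{"x":0,"y":0,"z":0,"wx":0,"wy":0,"wz":0,"gripper":1}])

```text
time: 23.25
eef_pos: [0.5101, 0.2699, 0.2784]
ee_rot: [0.96, 0.279, -0.001, 0.0]
contact_force: [0.7, -1.3, -0.5]
grip_width: 0.0915
```

Run:
```python
from h import *
st();im,W,k=wcloud(); cv2.imwrite("pics/w12.png",im[:,:,::-1]); np.savez("w12.npz",im=im,W=W,**k)
print("hub",wpx(k,[.5106,.2702,.14]))
for j in range(4):
    a=np.radians(32.43+45+90*j); P=np.array([.5106+.07*np.cos(a),.2702+.07*np.sin(a),.078]); print(P.round(4),wpx(k,P))
for r in ctrl.spot_point("wrist","carousel")[:2]+ctrl.spot_point("wrist","pocket0")[:6]: print(np.round(r['point'],4),r['confidence'])
D=np.hypot(W[...,0]-.5106,W[...,1]-.2702)
m=(D>.012)&(D<.021)&(W[...,2]>.12); print("hub top z",np.median(W[m][:,2]),m.sum())
m=(D>.098)&(D<.104); q=W[m]; q=q[np.abs(q[:,2]-.078)<.015]; 
A=np.c_[q[:,:2]-[.5106,.2702],np.ones(len(q))]; print("disc plane",np.linalg.lstsq(A,q[:,2],rcond=None)[0],len(q))
```

```text
t 23.25 p [0.5101 0.2699 0.2784] jaw -57.57 tilt [-0.002  -0.0008] F [ 0.7 -1.3 -0.5] T [-0.12  0.15  0.04] g 0.0915 q [ 0.38  0.38  1.38 -0.    1.38  1.39]
hub [314.50879569 224.91262524]
[0.5258 0.3385 0.078 ] [263.79028104 160.58716143]
[0.4423 0.2854 0.078 ] [266.65973136 256.97284446]
[0.4954 0.2019 0.078 ] [362.28112637 256.99390949]
[0.5789 0.255  0.078 ] [365.19986405 160.60884629]
[0.5114 0.2703 0.0653] 0.77
[0.5788 0.2569 0.0794] 0.9
[0.5243 0.3388 0.0805] 0.86
[0.4434 0.2872 0.0784] 0.73
[0.4964 0.2033 0.0763] 0.58
hub top z 0.13910297916755127 1332
disc plane [-0.01124036 -0.00500136  0.0794148 ] 3117
```

View pics/w12.png

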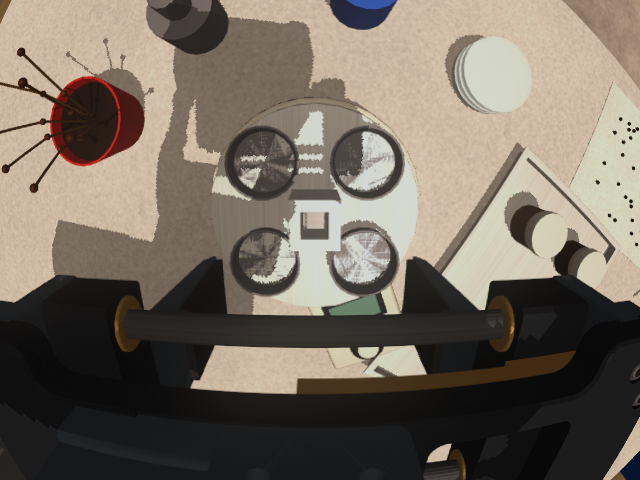

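```bash
cat >> h.py <<'E'
PK=[(.5258,.3385),(.4423,.2854),(.4954,.2019),(.5789,.255)]
E
python3 - <<'E'
from h import *
for r in ctrl.spot_point("wrist","jar0"): print(np.round(r['point'],4),r['confidence'])
ctrl.capture("top")
for r in ctrl.spot_point("top","jar0"): print(np.round(r['point'],4),r['confidence'])
st(); rows(.528,-.097,.215,np.radians(-102.57))
E
```

```text
[ 0.6434 -0.0905 -0.0017] 0.88
[0.6407 0.0176 0.0029] 0.57
[0.6398 0.0127 0.0026] 0.92
[ 0.5269 -0.0965  0.002 ] 0.91
[ 0.6436 -0.0921  0.0027] 0.8
t 23.55 p [0.5106 0.2702 0.2793] jaw -57.57 tilt [-0.0005 -0.0002] F [ 0.2 -0.6  0.4] T [ 0.    0.1  -0.03] g 0.0911 q [0.38 0.38 1.38 0.   1.38 1.39]
d [-0.3036, 0.532, 0.1072] mm 373.1 w [0.0001, 0.0003, 0.5] deg 45.0 jawyaw -57.57 q6 1.39
```

>>> step_arm(series=[{"x":-0.035,"y":0.06,"z":0,"wx":0,"wy":0,"wz":0.08,"gripper":1},{"x":-0.075,"y":0.13,"z":0,"wx":0,"wy":0,"wz":0.17,"gripper":1},{"x":-0.115,"y":0.2,"z":0,"wx":0,"wy":0,"wz":0.26,"gripper":1},{"x":-0.155,"y":0.27,"z":0.02,"wx":0,"wy":0,"wz":0.35,"gripper":1},{"x":-0.195,"y":0.34,"z":0.05,"wx":0,"wy":0,"wz":0.44,"gripper":1},{"x":-0.235,"y":0.41,"z":0.08,"wx":0,"wy":0,"wz":0.5,"gripper":1},{"x":-0.275,"y":0.48,"z":0.1,"wx":0,"wy":0,"wz":0.5,"gripper":1},{"x":-0.3036,"y":0.532,"z":0.107,"wx":0,"wy":0,"wz":0.5,"gripper":1}])

```text
time: 24.35
eef_pos: [0.5274, -0.0993, 0.2142]
ee_rot: [0.994, -0.11, -0.001, -0.0]
contact_force: [0.1, -0.2, 0.8]
grip_width: 0.0914
```

>>> step_arm(series=[{"x":0,"y":0,"z":0,"wx":0,"wy":0,"wz":0,"gripper":1},{"x":0,"y":0,"z":0,"wx":0,"wy":0,"wz":0,"gripper":1},{"x":0,"y":0,"z":0,"wx":0,"wy":0,"wz":0,"gripper":1},{"x":0,"y":0,"z":0,"wx":0,"wy":0,"wz":0,"gripper":1}])

```text
time: 24.75
eef_pos: [0.5282, -0.0958, 0.2156]
ee_rot: [0.994, -0.109, 0.0, -0.0]
contact_force: [-0.6, -0.6, -0.3]
grip_width: 0.0913
```

```bash
cat >> h.py <<'E'
def jarlook(x,y,zt,tag,r=.045):
    """lid top centre near x,y (top at zt) from the wrist depth; also saves the picture"""
    st(); im,W,k=wcloud(); cv2.imwrite(f"pics/{tag}.png",im[:,:,::-1])
    m=(np.hypot(W[...,0]-x,W[...,1]-y)<r)&(np.abs(W[...,2]-zt)<.005)
    u8=m.astype(np.uint8); n,l,s,c=cv2.connectedComponentsWithStats(u8)
    i=1+np.argmax(s[1:,4]); mm=l==i
    cs,_=cv2.findContours(mm.astype(np.uint8),0,2); cc=max(cs,key=len)[:,0]
    Q=np.array([onplane(k,a,b,zt)[:2] for a,b in cc])
    (cx,cy),rad=cv2.minEnclosingCircle((Q*1000).astype(np.float32))
    print("lid centroid",W[mm].mean(0).round(4),"circle",round(cx,1),round(cy,1),"r",round(rad,1),"touches img",cc.min(0),cc.max(0))
E
python3 - <<'E'
from h import *
jarlook(.528,-.097,.066,"j1")
E
```

```text
t 24.75 p [ 0.5282 -0.0958  0.2156] jaw -102.49 tilt [0.0003 0.0001] F [-0.6 -0.6 -0.3] T [-0.07  0.2   0.01] g 0.0913 q [-0.29  0.38  1.57  0.    1.19  1.5 ]
lid centroid [ 0.5277 -0.0963  0.0652] circle 527.7 -96.5 r 29.1 touches img [282 190] [347 255]
```

View pics/j1.png

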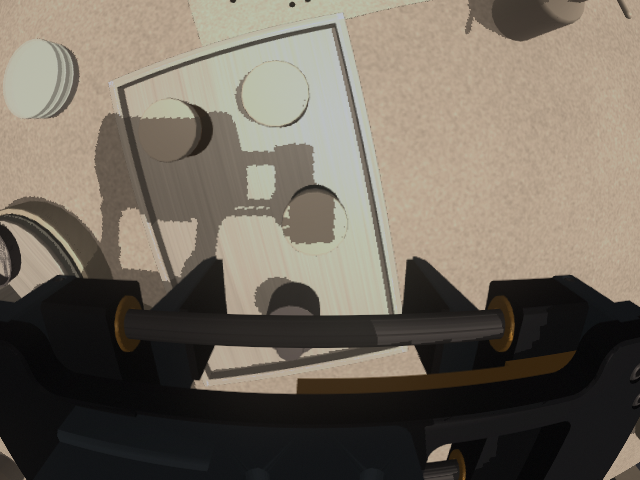

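Run:
```python
from h import *
rows(.5283,-.0965,.047,np.radians(-102.57))
```

```text
d [0.0003, 0.001, 0.281] mm 168.6 w [-0.0, -0.0002, 0.001] deg 0.09 jawyaw -102.48 q6 1.5
```

>>> step_arm(series=[{"x":0,"y":0.001,"z":0.08,"wx":0,"wy":0,"wz":0,"gripper":1},{"x":0,"y":0.001,"z":0.15,"wx":0,"wy":0,"wz":0,"gripper":1},{"x":0,"y":0.001,"z":0.21,"wx":0,"wy":0,"wz":0,"gripper":1},{"x":0,"y":0.001,"z":0.26,"wx":0,"wy":0,"wz":0,"gripper":1},{"x":0,"y":0.001,"z":0.281,"wx":0,"wy":0,"wz":0,"gripper":1},{"x":0,"y":0.001,"z":0.281,"wx":0,"wy":0,"wz":0,"gripper":1},{"x":0,"y":0.001,"z":0.281,"wx":0,"wy":0,"wz":0,"gripper":0.5},{"x":0,"y":0.001,"z":0.281,"wx":0,"wy":0,"wz":0,"gripper":0.5}], newtons=25)

```text
time: 25.6
eef_pos: [0.529, -0.0977, 0.0482]
ee_rot: [0.994, -0.109, 0.001, 0.0]
contact_force: [-0.1, 0.2, -0.2]
grip_width: 0.0778
```

>>> step_arm(series=[{"x":0,"y":0,"z":0,"wx":0,"wy":0,"wz":0,"gripper":0.5},{"x":0,"y":0,"z":0,"wx":0,"wy":0,"wz":0,"gripper":0.5},{"x":0,"y":0,"z":0,"wx":0,"wy":0,"wz":0,"gripper":0.5},{"x":0,"y":0,"z":-0.05,"wx":0,"wy":0,"wz":0,"gripper":0.5},{"x":0,"y":0,"z":-0.11,"wx":0,"wy":0,"wz":0,"gripper":0.5},{"x":0,"y":0,"z":-0.18,"wx":0,"wy":0,"wz":0,"gripper":0.5},{"x":0,"y":0,"z":-0.24,"wx":0,"wy":0,"wz":0,"gripper":0.5},{"x":0,"y":0,"z":-0.24,"wx":0,"wy":0,"wz":0,"gripper":0.5}])

```text
time: 26.4
eef_pos: [0.5302, -0.0982, 0.1953]
ee_rot: [0.994, -0.109, 0.004, 0.001]
contact_force: [0.9, -0.3, -2.9]
grip_width: 0.0575
```

Run:
```python
from h import *
st(); rows(*PK[1],.191,np.radians(-102.57)); im,W,k=wcloud(); cv2.imwrite("pics/j1b.png",im[:,:,::-1])
```

```text
t 26.4 p [ 0.5302 -0.0982  0.1953] jaw -102.57 tilt [ 0.0072 -0.0022] F [ 0.9 -0.3 -2.9] T [0.01 0.19 0.01] g 0.0575 q [-0.29  0.4   1.6  -0.    1.14  1.5 ]
d [-0.2821, -0.5921, 0.0048] mm 393.5 w [0.0004, -0.0048, 0.0] deg 0.43 jawyaw -102.57 q6 1.5
```

View pics/j1b.png

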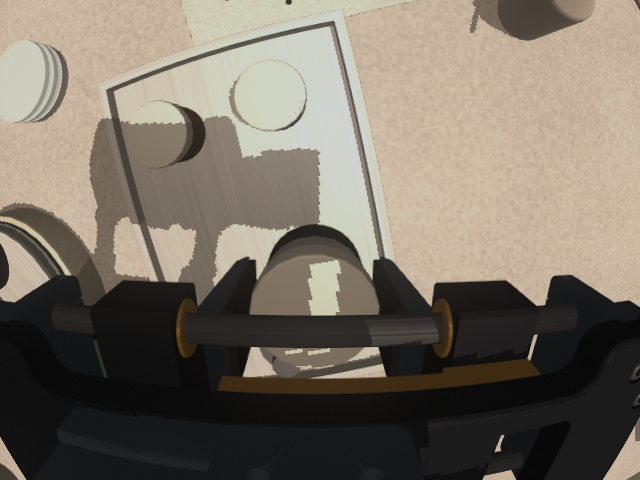

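>>> step_arm(series=[{"x":-0.02,"y":-0.04,"z":0,"wx":0,"wy":0,"wz":0,"gripper":0.5},{"x":-0.05,"y":-0.105,"z":0,"wx":0,"wy":0,"wz":0,"gripper":0.5},{"x":-0.085,"y":-0.18,"z":0,"wx":0,"wy":0,"wz":0,"gripper":0.5},{"x":-0.12,"y":-0.25,"z":0,"wx":0,"wy":0,"wz":0,"gripper":0.5},{"x":-0.155,"y":-0.325,"z":0,"wx":0,"wy":0,"wz":0,"gripper":0.5},{"x":-0.19,"y":-0.4,"z":0,"wx":0,"wy":0,"wz":0,"gripper":0.5},{"x":-0.22,"y":-0.46,"z":0,"wx":0,"wy":0,"wz":0,"gripper":0.5},{"x":-0.24,"y":-0.5,"z":0,"wx":0,"wy":0,"wz":0,"gripper":0.5}])

```text
time: 27.25
eef_pos: [0.4509, 0.2288, 0.1894]
ee_rot: [0.994, -0.109, -0.001, 0.0]
contact_force: [0.9, -0.7, -1.4]
grip_width: 0.0574
```

>>> step_arm(series=[{"x":-0.02,"y":-0.045,"z":0,"wx":0,"wy":0,"wz":0,"gripper":0.5},{"x":-0.038,"y":-0.085,"z":0,"wx":0,"wy":0,"wz":0,"gripper":0.5},{"x":-0.038,"y":-0.09,"z":0,"wx":0,"wy":0,"wz":0,"gripper":0.5},{"x":-0.038,"y":-0.09,"z":0,"wx":0,"wy":0,"wz":0,"gripper":0.5},{"x":-0.038,"y":-0.09,"z":0,"wx":0,"wy":0,"wz":0,"gripper":0.5},{"x":-0.038,"y":-0.09,"z":0,"wx":0,"wy":0,"wz":0,"gripper":0.5}])

```text
time: 27.85
eef_pos: [0.4423, 0.2833, 0.1904]
ee_rot: [0.994, -0.11, -0.0, 0.0]
contact_force: [-0.2, 0.7, -1.0]
grip_width: 0.0573
```

Run:
```python
from h import *
st(); rows(*PK[1],.122,np.radians(-102.57))
```

```text
t 27.85 p [0.4423 0.2833 0.1904] jaw -102.63 tilt [-0.0006 -0.0005] F [-0.2  0.7 -1. ] T [0.02 0.13 0.  ] g 0.0573 q [ 0.46  0.39  1.63 -0.    1.12  2.25]
d [-0.0007, -0.0035, 0.114] mm 68.4 w [0.0004, 0.0003, -0.0007] deg 0.08 jawyaw -102.63 q6 2.25
```

>>> step_arm(series=[{"x":-0.0007,"y":-0.0035,"z":0.01,"wx":0,"wy":0,"wz":0,"gripper":0.5},{"x":-0.0007,"y":-0.0035,"z":0.04,"wx":0,"wy":0,"wz":0,"gripper":0.5},{"x":-0.0007,"y":-0.0035,"z":0.07,"wx":0,"wy":0,"wz":0,"gripper":0.5},{"x":-0.0007,"y":-0.0035,"z":0.09,"wx":0,"wy":0,"wz":0,"gripper":0.5},{"x":-0.0007,"y":-0.0035,"z":0.105,"wx":0,"wy":0,"wz":0,"gripper":0.5},{"x":-0.0007,"y":-0.0035,"z":0.113,"wx":0,"wy":0,"wz":0,"gripper":0.5},{"x":-0.0007,"y":-0.0035,"z":0.115,"wx":0,"wy":0,"wz":0,"gripper":0.5},{"x":-0.0007,"y":-0.0035,"z":0.115,"wx":0,"wy":0,"wz":0,"gripper":0.5}])

```text
time: 28.65
eef_pos: [0.4424, 0.2865, 0.122]
ee_rot: [0.994, -0.11, 0.0, -0.0]
contact_force: [0.2, 0.1, -1.6]
grip_width: 0.0577
```

Run:
```python
from h import *
st();
```

```text
t 28.65 p [0.4424 0.2865 0.122 ] jaw -102.57 tilt [0.0003 0.0002] F [ 0.2  0.1 -1.6] T [-0.02  0.18 -0.01] g 0.0577 q [ 0.46  0.48  1.7  -0.    0.96  2.25]
```

>>> step_arm(series=[{"x":0,"y":0,"z":0.0015,"wx":0,"wy":0,"wz":0,"gripper":0.5},{"x":0,"y":0,"z":0.0015,"wx":0,"wy":0,"wz":0,"gripper":0.8},{"x":0,"y":0,"z":0.0015,"wx":0,"wy":0,"wz":0,"gripper":1},{"x":0,"y":0,"z":0.0015,"wx":0,"wy":0,"wz":0,"gripper":1},{"x":0,"y":0,"z":-0.05,"wx":0,"wy":0,"wz":0,"gripper":1},{"x":0,"y":0,"z":-0.13,"wx":0,"wy":0,"wz":0,"gripper":1},{"x":0,"y":0,"z":-0.2,"wx":0,"wy":0,"wz":0,"gripper":1},{"x":0,"y":0,"z":-0.2667,"wx":0,"wy":0,"wz":0,"gripper":1}])

```text
time: 29.45
eef_pos: [0.4421, 0.2864, 0.284]
ee_rot: [0.994, -0.109, 0.0, -0.0]
contact_force: [0.4, 0.3, -0.8]
grip_width: 0.0915
```

>>> step_arm(series=[{"x":0,"y":0,"z":0,"wx":0,"wy":0,"wz":0,"gripper":1},{"x":0,"y":0,"z":0,"wx":0,"wy":0,"wz":0,"gripper":1},{"x":0,"y":0,"z":0,"wx":0,"wy":0,"wz":0,"gripper":1}])

```text
time: 29.75
eef_pos: [0.4417, 0.2862, 0.2808]
ee_rot: [0.994, -0.109, -0.001, 0.0]
contact_force: [0.7, 0.5, 0.3]
grip_width: 0.0913
```

Run:
```python
from h import *
jarlook(*PK[1],.14,"j1c",.04)
ctrl.capture("top")
for r in ctrl.spot_point("top","jar0"): print(np.round(r['point'],4),r['confidence'])
rows(.6425,-.0915,.215,np.radians(-102.57))
```

```text
t 29.75 p [0.4417 0.2862 0.2808] jaw -102.57 tilt [-0.0015 -0.0007] F [0.7 0.5 0.3] T [ 0.02  0.13 -0.01] g 0.0913 q [ 0.46  0.3   1.5  -0.    1.35  2.25]
lid centroid [0.4417 0.2864 0.1391] circle 441.4 286.6 r 28.9 touches img [280 192] [346 257]
[ 0.6449 -0.0888  0.0019] 0.86
[0.6385 0.0107 0.0045] 0.56
d [0.4637, 0.5414, 0.1094] mm 432.7 w [0.0009, 0.0011, -0.0] deg 0.12 jawyaw -102.57 q6 2.25
```

View pics/j1c.png

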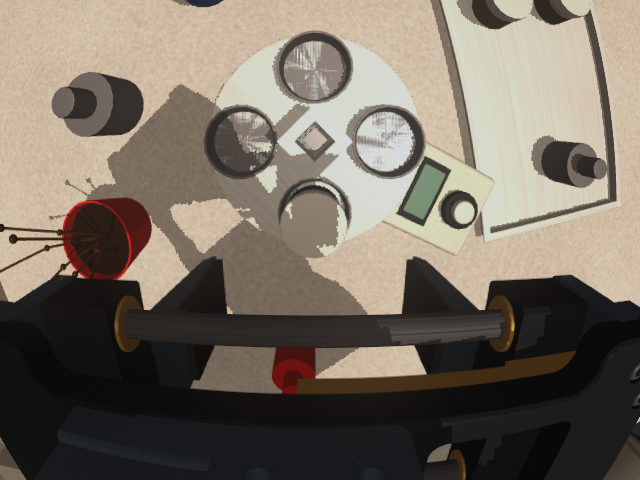

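>>> step_arm(series=[{"x":0.06,"y":0.06,"z":0,"wx":0,"wy":0,"wz":0,"gripper":1},{"x":0.12,"y":0.12,"z":0,"wx":0,"wy":0,"wz":0,"gripper":1},{"x":0.18,"y":0.18,"z":0,"wx":0,"wy":0,"wz":0,"gripper":1},{"x":0.24,"y":0.24,"z":0,"wx":0,"wy":0,"wz":0,"gripper":1},{"x":0.3,"y":0.3,"z":0,"wx":0,"wy":0,"wz":0,"gripper":1},{"x":0.35,"y":0.36,"z":0,"wx":0,"wy":0,"wz":0,"gripper":1},{"x":0.38,"y":0.42,"z":0,"wx":0,"wy":0,"wz":0,"gripper":1},{"x":0.4,"y":0.46,"z":0,"wx":0,"wy":0,"wz":0,"gripper":1}])

```text
time: 30.7
eef_pos: [0.6169, -0.0382, 0.2805]
ee_rot: [0.994, -0.11, -0.001, 0.0]
contact_force: [0.4, 0.4, 0.3]
grip_width: 0.0914
```

>>> step_arm(series=[{"x":0.03,"y":0.04,"z":0.03,"wx":0,"wy":0,"wz":0,"gripper":1},{"x":0.0637,"y":0.0814,"z":0.09,"wx":0,"wy":0,"wz":0,"gripper":1},{"x":0.0637,"y":0.0814,"z":0.11,"wx":0,"wy":0,"wz":0,"gripper":1},{"x":0.0637,"y":0.0814,"z":0.11,"wx":0,"wy":0,"wz":0,"gripper":1},{"x":0.0637,"y":0.0814,"z":0.11,"wx":0,"wy":0,"wz":0,"gripper":1},{"x":0.0637,"y":0.0814,"z":0.11,"wx":0,"wy":0,"wz":0,"gripper":1},{"x":0.0637,"y":0.0814,"z":0.11,"wx":0,"wy":0,"wz":0,"gripper":1}])

```text
time: 31.4
eef_pos: [0.6435, -0.0905, 0.2171]
ee_rot: [0.994, -0.109, 0.001, 0.0]
contact_force: [0.8, 0.5, -0.1]
grip_width: 0.0914
```

Run:
```python
from h import *
jarlook(.643,-.091,.066,"j2");
```

```text
t 31.4 p [ 0.6435 -0.0905  0.2171] jaw -102.52 tilt [ 0.0018 -0.0004] F [ 0.8  0.5 -0.1] T [ 0.05  0.13 -0.01] g 0.0914 q [-0.23  0.53  1.29  0.    1.32  1.56]
lid centroid [ 0.6448 -0.0884  0.0652] circle 644.7 -88.5 r 29.1 touches img [279 189] [343 253]
```

View pics/j2.png

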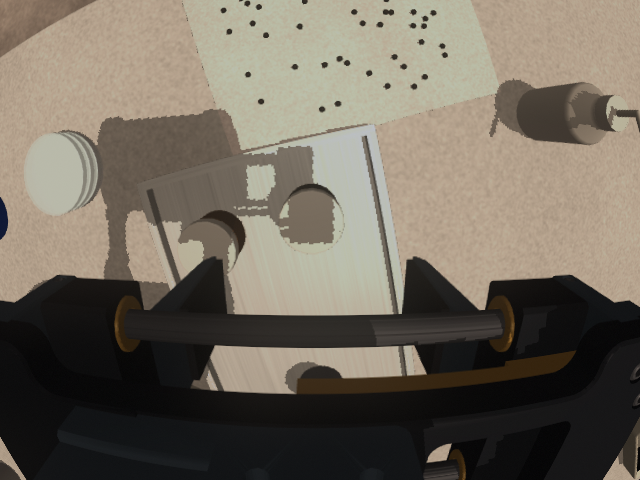

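Run:
```python
from h import *
st(); rows(.6453,-.0886,.047,np.radians(-102.57))
```

```text
t 31.45 p [ 0.6434 -0.0906  0.2169] jaw -102.52 tilt [ 0.0016 -0.0003] F [-0.  -1.2  0.2] T [-0.03  0.18  0.02] g 0.091 q [-0.23  0.53  1.29  0.    1.32  1.56]
d [0.0018, -0.0039, 0.2832] mm 169.9 w [-0.0, -0.0011, 0.0005] deg 0.11 jawyaw -102.52 q6 1.56
```

>>> step_arm(series=[{"x":0.002,"y":-0.004,"z":0.08,"wx":0,"wy":0,"wz":0,"gripper":1},{"x":0.002,"y":-0.004,"z":0.15,"wx":0,"wy":0,"wz":0,"gripper":1},{"x":0.002,"y":-0.004,"z":0.21,"wx":0,"wy":0,"wz":0,"gripper":1},{"x":0.002,"y":-0.004,"z":0.26,"wx":0,"wy":0,"wz":0,"gripper":1},{"x":0.002,"y":-0.004,"z":0.281,"wx":0,"wy":0,"wz":0,"gripper":1},{"x":0.002,"y":-0.004,"z":0.281,"wx":0,"wy":0,"wz":0,"gripper":1},{"x":0.002,"y":-0.004,"z":0.281,"wx":0,"wy":0,"wz":0,"gripper":0.8},{"x":0.002,"y":-0.004,"z":0.281,"wx":0,"wy":0,"wz":0,"gripper":0.5}])

```text
time: 32.25
eef_pos: [0.646, -0.0893, 0.0491]
ee_rot: [0.994, -0.109, 0.001, 0.0]
contact_force: [0.5, -0.2, 0.3]
grip_width: 0.0784
```

>>> step_arm(series=[{"x":0,"y":0,"z":0,"wx":0,"wy":0,"wz":0,"gripper":0.5},{"x":0,"y":0,"z":0,"wx":0,"wy":0,"wz":0,"gripper":0.5},{"x":0,"y":0,"z":0,"wx":0,"wy":0,"wz":0,"gripper":0.5},{"x":0,"y":0,"z":0,"wx":0,"wy":0,"wz":0,"gripper":0.5}])

```text
time: 32.65
eef_pos: [0.6452, -0.0892, 0.0478]
ee_rot: [0.994, -0.11, 0.0, 0.0]
contact_force: [-1.0, 0.4, 6.9]
grip_width: 0.0572
```

Run:
```python
from h import *
st()
```

```text
t 32.65 p [ 0.6452 -0.0892  0.0478] jaw -102.57 tilt [ 0.0009 -0.0002] F [-1.   0.4  6.9] T [ 0.06  0.37 -0.04] g 0.0572 q [-0.23  0.72  1.44  0.    0.98  1.56]
```

>>> step_arm(series=[{"x":0,"y":0,"z":-0.04,"wx":0,"wy":0,"wz":0,"gripper":0.5},{"x":0,"y":0,"z":-0.11,"wx":0,"wy":0,"wz":0,"gripper":0.5},{"x":0,"y":0,"z":-0.18,"wx":0,"wy":0,"wz":0,"gripper":0.5},{"x":0,"y":0,"z":-0.24,"wx":0,"wy":0,"wz":0,"gripper":0.5},{"x":0,"y":0,"z":-0.255,"wx":0,"wy":0,"wz":0,"gripper":0.5},{"x":0,"y":0,"z":-0.255,"wx":0,"wy":0,"wz":0,"gripper":0.5}])

```text
time: 33.25
eef_pos: [0.6454, -0.0892, 0.2016]
ee_rot: [0.994, -0.109, 0.001, 0.0]
contact_force: [0.1, -0.5, -2.4]
grip_width: 0.0573
```

Run:
```python
from h import *
st(); rows(*PK[3],.20,np.radians(-102.57)); rows(*PK[3],.1225,np.radians(-102.57))
```

```text
t 33.25 p [ 0.6454 -0.0892  0.2016] jaw -102.57 tilt [ 0.0026 -0.0007] F [ 0.1 -0.5 -2.4] T [-0.05  0.14  0.  ] g 0.0573 q [-0.23  0.55  1.3  -0.    1.29  1.56]
d [-0.2331, -0.5358, 0.0019] mm 350.6 w [0.0, -0.0017, -0.0] deg 0.15 jawyaw -102.57 q6 1.56
d [-0.2334, -0.5359, 0.1311] mm 359.4 w [0.0, -0.0017, -0.0] deg 0.15 jawyaw -102.57 q6 1.56
```

>>> step_arm(series=[{"x":-0.02,"y":-0.05,"z":0,"wx":0,"wy":0,"wz":0,"gripper":0.5},{"x":-0.05,"y":-0.12,"z":0,"wx":0,"wy":0,"wz":0,"gripper":0.5},{"x":-0.085,"y":-0.195,"z":0,"wx":0,"wy":0,"wz":0,"gripper":0.5},{"x":-0.12,"y":-0.27,"z":0,"wx":0,"wy":0,"wz":0,"gripper":0.5},{"x":-0.15,"y":-0.345,"z":0,"wx":0,"wy":0,"wz":0,"gripper":0.5},{"x":-0.185,"y":-0.42,"z":0,"wx":0,"wy":0,"wz":0,"gripper":0.5},{"x":-0.215,"y":-0.49,"z":0,"wx":0,"wy":0,"wz":0,"gripper":0.5},{"x":-0.2332,"y":-0.5358,"z":0,"wx":0,"wy":0,"wz":0,"gripper":0.5}])

```text
time: 34.05
eef_pos: [0.5762, 0.2578, 0.198]
ee_rot: [0.994, -0.109, -0.002, 0.0]
contact_force: [0.8, -0.9, -2.2]
grip_width: 0.0573
```

>>> step_arm(series=[{"x":0,"y":0,"z":0,"wx":0,"wy":0,"wz":0,"gripper":0.5},{"x":0,"y":0,"z":0,"wx":0,"wy":0,"wz":0,"gripper":0.5},{"x":0,"y":0,"z":0,"wx":0,"wy":0,"wz":0,"gripper":0.5},{"x":0,"y":0,"z":0,"wx":0,"wy":0,"wz":0,"gripper":0.5}])

```text
time: 34.45
eef_pos: [0.5782, 0.254, 0.1995]
ee_rot: [0.994, -0.11, -0.0, 0.0]
contact_force: [0.6, -0.7, -2.2]
grip_width: 0.0578
```

Run:
```python
from h import *
st(); rows(*PK[3],.1225,np.radians(-102.57))
```

```text
t 34.45 p [0.5782 0.254  0.1995] jaw -102.64 tilt [-0.001  -0.0004] F [ 0.6 -0.7 -2.2] T [-0.03  0.16  0.03] g 0.0578 q [ 0.32  0.52  1.36 -0.    1.26  2.11]
d [0.0008, -0.0019, 0.1284] mm 77.1 w [0.0004, 0.0005, -0.0008] deg 0.09 jawyaw -102.64 q6 2.11
```

>>> step_arm(series=[{"x":0.0008,"y":-0.0019,"z":0.02,"wx":0,"wy":0,"wz":0,"gripper":0.5},{"x":0.0008,"y":-0.0019,"z":0.05,"wx":0,"wy":0,"wz":0,"gripper":0.5},{"x":0.0008,"y":-0.0019,"z":0.08,"wx":0,"wy":0,"wz":0,"gripper":0.5},{"x":0.0008,"y":-0.0019,"z":0.105,"wx":0,"wy":0,"wz":0,"gripper":0.5},{"x":0.0008,"y":-0.0019,"z":0.12,"wx":0,"wy":0,"wz":0,"gripper":0.5},{"x":0.0008,"y":-0.0019,"z":0.1275,"wx":0,"wy":0,"wz":0,"gripper":0.5},{"x":0.0008,"y":-0.0019,"z":0.1295,"wx":0,"wy":0,"wz":0,"gripper":0.5},{"x":0.0008,"y":-0.0019,"z":0.1295,"wx":0,"wy":0,"wz":0,"gripper":0.5}])

```text
time: 35.25
eef_pos: [0.5792, 0.2562, 0.1227]
ee_rot: [0.994, -0.11, 0.0, -0.0]
contact_force: [0.1, -0.3, -1.5]
grip_width: 0.0574
```

>>> step_arm(series=[{"x":0,"y":0,"z":0,"wx":0,"wy":0,"wz":0,"gripper":0.8},{"x":0,"y":0,"z":0,"wx":0,"wy":0,"wz":0,"gripper":1},{"x":0,"y":0,"z":0,"wx":0,"wy":0,"wz":0,"gripper":1},{"x":0,"y":0,"z":-0.05,"wx":0,"wy":0,"wz":0,"gripper":1},{"x":0,"y":0,"z":-0.13,"wx":0,"wy":0,"wz":0,"gripper":1},{"x":0,"y":0,"z":-0.2,"wx":0,"wy":0,"wz":0,"gripper":1},{"x":0,"y":0,"z":-0.2667,"wx":0,"wy":0,"wz":0,"gripper":1},{"x":0,"y":0,"z":-0.2667,"wx":0,"wy":0,"wz":0,"gripper":1}])

```text
time: 36.05
eef_pos: [0.5812, 0.257, 0.2887]
ee_rot: [0.994, -0.109, 0.004, -0.002]
contact_force: [0.3, 0.5, -0.3]
grip_width: 0.0913
```

>>> step_arm(series=[{"x":0,"y":0,"z":0,"wx":0,"wy":0,"wz":0,"gripper":1},{"x":0,"y":0,"z":0,"wx":0,"wy":0,"wz":0,"gripper":1},{"x":0,"y":0,"z":0,"wx":0,"wy":0,"wz":0,"gripper":1}])

```text
time: 36.35
eef_pos: [0.5784, 0.256, 0.2812]
ee_rot: [0.994, -0.109, -0.001, 0.0]
contact_force: [-0.5, 0.0, 0.1]
grip_width: 0.0913
```

Run:
```python
from h import *
jarlook(*PK[3],.14,"j2c",.04)
ctrl.capture("top")
for r in ctrl.spot_point("top","jar0"): print(np.round(r['point'],4),r['confidence'])
rows(.640,.012,.215,np.radians(-12.57))
```

```text
t 36.35 p [0.5784 0.256  0.2812] jaw -102.57 tilt [-0.0021 -0.0007] F [-0.5  0.   0.1] T [-0.01  0.19  0.06] g 0.0913 q [ 0.32  0.46  1.24 -0.    1.45  2.11]
lid centroid [0.5786 0.256  0.1391] circle 578.5 256.0 r 29.0 touches img [280 191] [346 257]
[0.5795 0.2543 0.0776] 0.69
[0.6402 0.0142 0.0033] 0.62
d [0.1884, 0.3747, 0.1111] mm 260.3 w [-0.0002, 0.0009, -1.0] deg 90.0 jawyaw -102.57 q6 2.11
```

View pics/j2c.png

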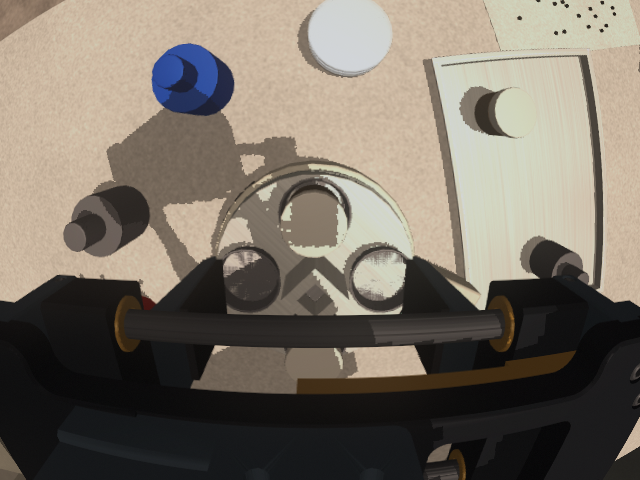

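>>> step_arm(series=[{"x":0.02,"y":0.04,"z":0,"wx":0,"wy":0,"wz":-0.09,"gripper":1},{"x":0.04,"y":0.09,"z":0,"wx":0,"wy":0,"wz":-0.18,"gripper":1},{"x":0.07,"y":0.14,"z":0,"wx":0,"wy":0,"wz":-0.27,"gripper":1},{"x":0.1,"y":0.2,"z":0,"wx":0,"wy":0,"wz":-0.36,"gripper":1},{"x":0.13,"y":0.26,"z":0,"wx":0,"wy":0,"wz":-0.45,"gripper":1},{"x":0.15,"y":0.31,"z":0,"wx":0,"wy":0,"wz":-0.54,"gripper":1},{"x":0.17,"y":0.35,"z":0,"wx":0,"wy":0,"wz":-0.63,"gripper":1},{"x":0.1884,"y":0.374,"z":0,"wx":0,"wy":0,"wz":-0.7,"gripper":1}])

```text
time: 37.3
eef_pos: [0.6404, 0.0104, 0.2821]
ee_rot: [0.904, 0.428, -0.0, -0.0]
contact_force: [0.0, 1.6, 0.3]
grip_width: 0.0911
```

>>> step_arm(series=[{"x":0,"y":0,"z":0.03,"wx":0,"wy":0,"wz":-0.09,"gripper":1},{"x":0,"y":0,"z":0.07,"wx":0,"wy":0,"wz":-0.18,"gripper":1},{"x":0,"y":0,"z":0.1,"wx":0,"wy":0,"wz":-0.27,"gripper":1},{"x":0,"y":0,"z":0.11,"wx":0,"wy":0,"wz":-0.3,"gripper":1},{"x":0,"y":0,"z":0.11,"wx":0,"wy":0,"wz":-0.3,"gripper":1},{"x":0,"y":0,"z":0.11,"wx":0,"wy":0,"wz":-0.3,"gripper":1},{"x":0,"y":0,"z":0.11,"wx":0,"wy":0,"wz":-0.3,"gripper":1},{"x":0,"y":0,"z":0.11,"wx":0,"wy":0,"wz":-0.3,"gripper":1}])

```text
time: 38.1
eef_pos: [0.6407, 0.0125, 0.217]
ee_rot: [0.781, 0.625, 0.0, 0.0]
contact_force: [-1.3, -0.3, 0.4]
grip_width: 0.0913
```

Run:
```python
from h import *
jarlook(.640,.013,.066,"j3"); st()
```

```text
t 38.1 p [0.6407 0.0125 0.217 ] jaw -12.62 tilt [ 0.0009 -0.0001] F [-1.3 -0.3  0.4] T [-0.13  0.08  0.03] g 0.0913 q [-0.07  0.52  1.31  0.    1.31  0.15]
lid centroid [0.6389 0.0134 0.0651] circle 638.9 13.1 r 29.0 touches img [280 190] [345 253]
t 38.15 p [0.6406 0.0125 0.217 ] jaw -12.61 tilt [ 0.0009 -0.0001] F [ 0.3 -0.9 -0.5] T [-0.09  0.11 -0.04] g 0.0911 q [-0.07  0.52  1.31  0.    1.31  0.15]
```

View pics/j3.png

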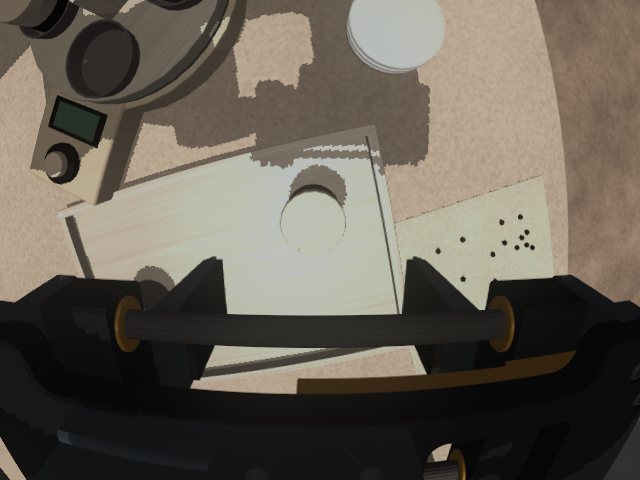

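Run:
```python
from h import *
rows(.639,.0137,.048,np.radians(-12.57))
```

```text
d [0.0012, -0.0033, 0.2817] mm 169.0 w [0.0005, -0.0001, -0.0004] deg 0.06 jawyaw -12.61 q6 0.15
```

>>> step_arm(series=[{"x":0.001,"y":-0.003,"z":0.08,"wx":0,"wy":0,"wz":0,"gripper":1},{"x":0.001,"y":-0.003,"z":0.15,"wx":0,"wy":0,"wz":0,"gripper":1},{"x":0.001,"y":-0.003,"z":0.21,"wx":0,"wy":0,"wz":0,"gripper":1},{"x":0.001,"y":-0.003,"z":0.26,"wx":0,"wy":0,"wz":0,"gripper":1},{"x":0.001,"y":-0.003,"z":0.28,"wx":0,"wy":0,"wz":0,"gripper":1},{"x":0.001,"y":-0.003,"z":0.28,"wx":0,"wy":0,"wz":0,"gripper":1},{"x":0.001,"y":-0.003,"z":0.28,"wx":0,"wy":0,"wz":0,"gripper":0.8},{"x":0.001,"y":-0.003,"z":0.28,"wx":0,"wy":0,"wz":0,"gripper":0.5}])

```text
time: 38.95
eef_pos: [0.6399, 0.0134, 0.0503]
ee_rot: [0.78, 0.625, 0.001, 0.001]
contact_force: [0.5, 0.7, 0.4]
grip_width: 0.0781
```

>>> step_arm(series=[{"x":0,"y":0,"z":0,"wx":0,"wy":0,"wz":0,"gripper":0.5},{"x":0,"y":0,"z":0,"wx":0,"wy":0,"wz":0,"gripper":0.5},{"x":0,"y":0,"z":0,"wx":0,"wy":0,"wz":0,"gripper":0.5},{"x":0,"y":0,"z":0,"wx":0,"wy":0,"wz":0,"gripper":0.5}])

```text
time: 39.35
eef_pos: [0.6392, 0.0135, 0.0491]
ee_rot: [0.78, 0.625, 0.0, 0.0]
contact_force: [-0.7, -0.2, 5.9]
grip_width: 0.0577
```

Run:
```python
from h import *
st()
```

```text
t 39.35 p [0.6392 0.0135 0.0491] jaw -12.57 tilt [ 0.001  -0.0001] F [-0.7 -0.2  5.9] T [-0.11  0.3  -0.01] g 0.0577 q [-0.07  0.71  1.47 -0.    0.96  0.15]
```

>>> step_arm(series=[{"x":0,"y":0,"z":-0.04,"wx":0,"wy":0,"wz":0,"gripper":0.5},{"x":0,"y":0,"z":-0.11,"wx":0,"wy":0,"wz":0,"gripper":0.5},{"x":0,"y":0,"z":-0.18,"wx":0,"wy":0,"wz":0,"gripper":0.5},{"x":0,"y":0,"z":-0.24,"wx":0,"wy":0,"wz":0,"gripper":0.5},{"x":0,"y":0,"z":-0.255,"wx":0,"wy":0,"wz":0,"gripper":0.5},{"x":0,"y":0,"z":-0.255,"wx":0,"wy":0,"wz":0,"gripper":0.5}])

```text
time: 39.95
eef_pos: [0.6394, 0.0135, 0.2028]
ee_rot: [0.78, 0.625, 0.001, 0.001]
contact_force: [-0.8, 0.6, -2.5]
grip_width: 0.0574
```

Run:
```python
from h import *
st(); rows(*PK[2],.20,np.radians(-12.57))
```

```text
t 39.95 p [0.6394 0.0135 0.2028] jaw -12.57 tilt [ 0.0026 -0.0002] F [-0.8  0.6 -2.5] T [-0.08  0.09 -0.04] g 0.0574 q [-0.07  0.53  1.33  0.    1.28  0.15]
d [0.2543, -0.3026, 0.0041] mm 237.1 w [0.0016, -0.0002, -0.0] deg 0.15 jawyaw -12.57 q6 0.15
```

>>> step_arm(series=[{"x":0.03,"y":-0.035,"z":0,"wx":0,"wy":0,"wz":0,"gripper":0.5},{"x":0.07,"y":-0.085,"z":0,"wx":0,"wy":0,"wz":0,"gripper":0.5},{"x":0.115,"y":-0.14,"z":0,"wx":0,"wy":0,"wz":0,"gripper":0.5},{"x":0.16,"y":-0.19,"z":0,"wx":0,"wy":0,"wz":0,"gripper":0.5},{"x":0.205,"y":-0.245,"z":0,"wx":0,"wy":0,"wz":0,"gripper":0.5},{"x":0.24,"y":-0.285,"z":0,"wx":0,"wy":0,"wz":0,"gripper":0.5},{"x":0.2543,"y":-0.3026,"z":0,"wx":0,"wy":0,"wz":0,"gripper":0.5},{"x":0.2543,"y":-0.3026,"z":0,"wx":0,"wy":0,"wz":0,"gripper":0.5}])

```text
time: 40.75
eef_pos: [0.4932, 0.2028, 0.2002]
ee_rot: [0.78, 0.626, -0.001, -0.001]
contact_force: [0.7, -0.2, -2.4]
grip_width: 0.0572
```

>>> step_arm(series=[{"x":0,"y":0,"z":0,"wx":0,"wy":0,"wz":0,"gripper":0.5},{"x":0,"y":0,"z":0,"wx":0,"wy":0,"wz":0,"gripper":0.5},{"x":0,"y":0,"z":0,"wx":0,"wy":0,"wz":0,"gripper":0.5},{"x":0,"y":0,"z":0,"wx":0,"wy":0,"wz":0,"gripper":0.5}])

```text
time: 41.15
eef_pos: [0.4952, 0.2013, 0.2013]
ee_rot: [0.781, 0.625, -0.0, 0.0]
contact_force: [0.1, 0.3, -1.3]
grip_width: 0.0576
```

Run:
```python
from h import *
st(); rows(*PK[2],.1232,np.radians(-12.57))
```

```text
t 41.15 p [0.4952 0.2013 0.2013] jaw -12.63 tilt [-0.     -0.0001] F [ 0.1  0.3 -1.3] T [-0.09  0.12  0.03] g 0.0576 q [ 0.27  0.39  1.6  -0.    1.16  0.49]
d [0.001, 0.0001, 0.1302] mm 78.2 w [-0.0, 0.0001, -0.0006] deg 0.06 jawyaw -12.63 q6 0.49
```

>>> step_arm(series=[{"x":0.001,"y":0,"z":0.02,"wx":0,"wy":0,"wz":0,"gripper":0.5},{"x":0.001,"y":0,"z":0.05,"wx":0,"wy":0,"wz":0,"gripper":0.5},{"x":0.001,"y":0,"z":0.08,"wx":0,"wy":0,"wz":0,"gripper":0.5},{"x":0.001,"y":0,"z":0.105,"wx":0,"wy":0,"wz":0,"gripper":0.5},{"x":0.001,"y":0,"z":0.12,"wx":0,"wy":0,"wz":0,"gripper":0.5},{"x":0.001,"y":0,"z":0.127,"wx":0,"wy":0,"wz":0,"gripper":0.5},{"x":0.001,"y":0,"z":0.1302,"wx":0,"wy":0,"wz":0,"gripper":0.5},{"x":0.001,"y":0,"z":0.1302,"wx":0,"wy":0,"wz":0,"gripper":0.5}])

```text
time: 41.95
eef_pos: [0.4951, 0.2025, 0.1235]
ee_rot: [0.78, 0.625, 0.0, 0.0]
contact_force: [-0.3, -0.6, -0.8]
grip_width: 0.0573
```

>>> step_arm(series=[{"x":0,"y":0,"z":0,"wx":0,"wy":0,"wz":0,"gripper":0.8},{"x":0,"y":0,"z":0,"wx":0,"wy":0,"wz":0,"gripper":1},{"x":0,"y":0,"z":0,"wx":0,"wy":0,"wz":0,"gripper":1},{"x":0,"y":0,"z":-0.05,"wx":0,"wy":0,"wz":0,"gripper":1},{"x":0,"y":0,"z":-0.13,"wx":0,"wy":0,"wz":0,"gripper":1},{"x":0,"y":0,"z":-0.2,"wx":0,"wy":0,"wz":0,"gripper":1},{"x":0,"y":0,"z":-0.2667,"wx":0,"wy":0,"wz":0,"gripper":1},{"x":0,"y":0,"z":-0.2667,"wx":0,"wy":0,"wz":0,"gripper":1}])

```text
time: 42.75
eef_pos: [0.4972, 0.2032, 0.2889]
ee_rot: [0.78, 0.625, 0.004, 0.002]
contact_force: [0.7, 0.1, -0.9]
grip_width: 0.0915
```

>>> step_arm(series=[{"x":0,"y":0,"z":0,"wx":0,"wy":0,"wz":0,"gripper":1},{"x":0,"y":0,"z":0,"wx":0,"wy":0,"wz":0,"gripper":1},{"x":0,"y":0,"z":0,"wx":0,"wy":0,"wz":0,"gripper":1}])

```text
time: 43.05
eef_pos: [0.4943, 0.2023, 0.2822]
ee_rot: [0.78, 0.625, -0.001, -0.0]
contact_force: [-0.2, -0.3, 0.7]
grip_width: 0.0913
```

Run:
```python
from h import *
jarlook(*PK[2],.14,"j3c",.04)
for c in("wrist",):
  for r in ctrl.spot_point(c,"start_top")+ctrl.spot_point(c,"jar0"): print(c,np.round(r['point'],4),r['confidence'])
im,d=ctrl.capture("scene"); cv2.imwrite("pics/s1.png",im[:,:,::-1])
for r in ctrl.spot_point("scene","start_top")+ctrl.spot_point("scene","jar0"): print(np.round(r['point'],4),r['confidence'])
```

```text
t 43.05 p [0.4943 0.2023 0.2822] jaw -12.57 tilt [-0.0022 -0.0006] F [-0.2 -0.3  0.7] T [-0.11  0.02  0.01] g 0.0913 q [ 0.28  0.31  1.48 -0.    1.36  0.5 ]
lid centroid [0.4943 0.2025 0.1391] circle 494.3 202.2 r 28.8 touches img [282 192] [348 257]
wrist [0.4065 0.1295 0.0785] 0.81
wrist [0.5799 0.2541 0.0752] 0.9
wrist [0.4963 0.2049 0.0762] 0.84
wrist [0.4406 0.2891 0.0755] 0.71
[0.4038 0.1306 0.078 ] 0.6
[0.5739 0.2572 0.0781] 0.88
[0.4443 0.2845 0.0762] 0.57
```

View pics/j3c.png

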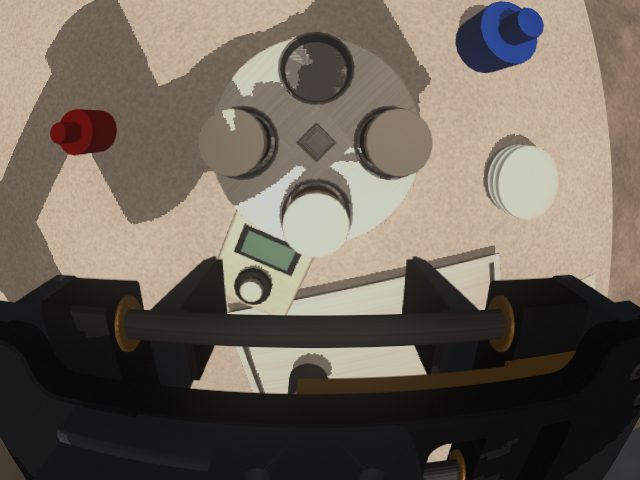

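View pics/s1.png

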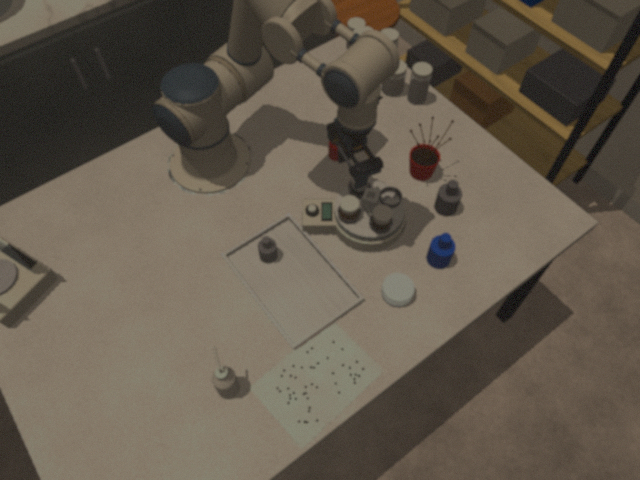

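Run:
```python
from h import *
st(); rows(.4057,.1298,.20,np.radians(-45))
```

```text
t 43.35 p [0.4948 0.2025 0.2831] jaw -12.57 tilt [-0.0006 -0.0002] F [-0.6 -0.2  1.2] T [-0.05  0.09  0.03] g 0.0912 q [0.28 0.31 1.48 0.   1.36 0.5 ]
d [-0.1505, -0.1186, 0.1385] mm 141.9 w [-0.0003, 0.0003, 0.3603] deg 32.43 jawyaw -12.57 q6 0.5
```

>>> step_arm(series=[{"x":-0.05,"y":-0.04,"z":0,"wx":0,"wy":0,"wz":0.08,"gripper":0.5},{"x":-0.1,"y":-0.08,"z":0,"wx":0,"wy":0,"wz":0.17,"gripper":0},{"x":-0.15,"y":-0.1186,"z":0,"wx":0,"wy":0,"wz":0.26,"gripper":0},{"x":-0.1505,"y":-0.1186,"z":0.05,"wx":0,"wy":0,"wz":0.34,"gripper":0},{"x":-0.1505,"y":-0.1186,"z":0.11,"wx":0,"wy":0,"wz":0.36,"gripper":0},{"x":-0.1505,"y":-0.1186,"z":0.1385,"wx":0,"wy":0,"wz":0.36,"gripper":0},{"x":-0.1505,"y":-0.1186,"z":0.1385,"wx":0,"wy":0,"wz":0.36,"gripper":0},{"x":-0.1505,"y":-0.1186,"z":0.1385,"wx":0,"wy":0,"wz":0.36,"gripper":0}])

```text
time: 44.15
eef_pos: [0.4061, 0.1299, 0.2007]
ee_rot: [0.924, 0.383, -0.0, -0.0]
contact_force: [0.2, -0.0, 0.1]
grip_width: 0.0299
```

>>> step_arm(series=[{"x":0,"y":0,"z":0,"wx":0,"wy":0,"wz":0,"gripper":0},{"x":0,"y":0,"z":0,"wx":0,"wy":0,"wz":0,"gripper":0},{"x":0,"y":0,"z":0,"wx":0,"wy":0,"wz":0,"gripper":0}])

```text
time: 44.45
eef_pos: [0.4062, 0.13, 0.2009]
ee_rot: [0.924, 0.383, 0.001, 0.0]
contact_force: [0.3, -0.2, -0.3]
grip_width: 0.006
```

Run:
```python
from h import *
st(); im,W,k=wcloud(); cv2.imwrite("pics/p1.png",im[:,:,::-1])
for r in ctrl.spot_point("wrist","start_top"): print(np.round(r['point'],4),r['confidence'])
m=(np.hypot(W[...,0]-.4057,W[...,1]-.1298)<.03)&(W[...,2]>.072)&(W[...,2]<.09); print(m.sum(), W[m].mean(0) if m.any() else 0)
rows(.4057,.1298,.098,np.radians(-45))
```

```text
t 44.45 p [0.4062 0.13   0.2009] jaw -44.96 tilt [0.0013 0.0002] F [ 0.3 -0.2 -0.3] T [-0.09  0.06  0.  ] g 0.006 q [ 0.17  0.24  1.84 -0.    1.06  0.95]
[0.4029 0.1336 0.0809] 0.57
770 [0.40642628 0.13081268 0.07693852]
d [-0.0006, -0.0003, 0.1711] mm 102.7 w [0.0003, -0.0004, 0.0004] deg 0.06 jawyaw -44.97 q6 0.95
```

View pics/p1.png

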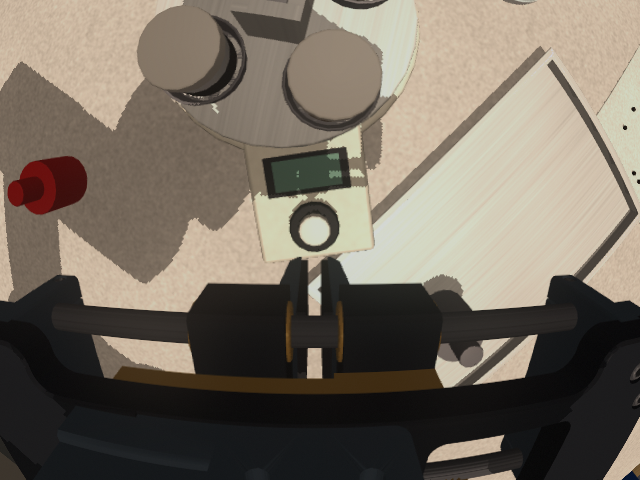

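>>> step_arm(series=[{"x":-0.0003,"y":0,"z":0.06,"wx":0,"wy":0,"wz":0,"gripper":0},{"x":-0.0003,"y":0,"z":0.12,"wx":0,"wy":0,"wz":0,"gripper":0},{"x":-0.0003,"y":0,"z":0.16,"wx":0,"wy":0,"wz":0,"gripper":0},{"x":-0.0003,"y":0,"z":0.18,"wx":0,"wy":0,"wz":0,"gripper":0},{"x":-0.0003,"y":0,"z":0.19,"wx":0,"wy":0,"wz":0,"gripper":0},{"x":-0.0003,"y":0,"z":0.195,"wx":0,"wy":0,"wz":0,"gripper":0},{"x":-0.0003,"y":0,"z":0.199,"wx":0,"wy":0,"wz":0,"gripper":0},{"x":-0.0003,"y":0,"z":0.199,"wx":0,"wy":0,"wz":0,"gripper":0}])

```text
time: 45.35
eef_pos: [0.4057, 0.1298, 0.0812]
ee_rot: [0.924, 0.383, 0.0, 0.0]
contact_force: [-3.3, -0.7, 3.7]
grip_width: 0.0006
```

Run:
```python
from h import *
st()
```

```text
t 45.35 p [0.4057 0.1298 0.0812] jaw -44.97 tilt [0.0003 0.    ] F [-3.3 -0.7  3.7] T [-0.13  0.7  -0.03] g 0.0006 q [ 0.17  0.45  1.98 -0.    0.71  0.95]
```

>>> step_arm(series=[{"x":0,"y":0,"z":0.002,"wx":0,"wy":0,"wz":0,"gripper":0},{"x":0,"y":0,"z":0.003,"wx":0,"wy":0,"wz":0,"gripper":0},{"x":0,"y":0,"z":0.004,"wx":0,"wy":0,"wz":0,"gripper":0},{"x":0,"y":0,"z":0.004,"wx":0,"wy":0,"wz":0,"gripper":0}])

```text
time: 45.75
eef_pos: [0.4059, 0.1298, 0.0797]
ee_rot: [0.924, 0.383, 0.001, 0.0]
contact_force: [-8.9, -1.8, 37.6]
grip_width: 0.0004
```

Run:
```python
from h import *
st()
```

```text
t 45.75 p [0.4059 0.1298 0.0797] jaw -44.97 tilt [0.0014 0.0002] F [-8.9 -1.8 37.6] T [-0.43  1.85  0.03] g 0.0004 q [ 0.17  0.45  1.98 -0.    0.71  0.95]
```

>>> step_arm(series=[{"x":0,"y":0,"z":-0.01,"wx":0,"wy":0,"wz":0,"gripper":0},{"x":0,"y":0,"z":-0.06,"wx":0,"wy":0,"wz":0,"gripper":0},{"x":0,"y":0,"z":-0.14,"wx":0,"wy":0,"wz":0,"gripper":0},{"x":0,"y":0,"z":-0.22,"wx":0,"wy":0,"wz":0,"gripper":0},{"x":0,"y":0,"z":-0.3,"wx":0,"wy":0,"wz":0,"gripper":0},{"x":-0.05,"y":0,"z":-0.3667,"wx":0,"wy":0,"wz":0,"gripper":0},{"x":-0.05,"y":0,"z":-0.3667,"wx":0,"wy":0,"wz":0,"gripper":0},{"x":-0.05,"y":0,"z":-0.3667,"wx":0,"wy":0,"wz":0,"gripper":0}])

```text
time: 46.55
eef_pos: [0.3849, 0.1084, 0.2994]
ee_rot: [0.924, 0.383, 0.002, 0.0]
contact_force: [0.4, -0.5, -0.5]
grip_width: 0.0006
```

>>> step_arm(series=[{"x":0,"y":0,"z":0,"wx":0,"wy":0,"wz":0,"gripper":0},{"x":0,"y":0,"z":0,"wx":0,"wy":0,"wz":0,"gripper":0},{"x":0,"y":0,"z":0,"wx":0,"wy":0,"wz":0,"gripper":0}])

```text
time: 46.85
eef_pos: [0.3843, 0.1087, 0.2975]
ee_rot: [0.924, 0.383, -0.001, -0.0]
contact_force: [0.2, -0.2, -0.6]
grip_width: 0.0003
```

Run:
```python
from h import *
st(); im,W,k=wcloud(); cv2.imwrite("pics/p2.png",im[:,:,::-1])
for j in (1,2,3):
    m=(np.hypot(W[...,0]-PK[j][0],W[...,1]-PK[j][1])<.04)&(np.abs(W[...,2]-.14)<.008)&(np.hypot(W[...,0]-.5106,W[...,1]-.2702)>.034); print(j,PK[j],m.sum(),W[m].mean(0).round(4) if m.any() else 0, W[m][:,2].std() if m.any() else 0)
m=(np.hypot(W[...,0]-.4057,W[...,1]-.1298)<.011)&(W[...,2]>.065); print("button",W[m].mean(0),np.percentile(W[m][:,2],90))
m=(np.hypot(W[...,0]-.426,W[...,1]+.05)<.04)&(W[...,2]>.09); print("cap knob",m.sum(),W[m].mean(0) if m.any() else 0)
for l in("cap","jar0","carousel"):
  for r in ctrl.spot_point("wrist",l): print(l,np.round(r['point'],4),r['confidence'])
ctrl.capture("top")
for l in("cap","plant_pot","wash_bottle","petri_dishes","jar0"):
  for r in ctrl.spot_point("top",l): print("top",l,np.round(r['point'],4),r['confidence'])
```

```text
t 46.85 p [0.3843 0.1087 0.2975] jaw -44.95 tilt [-0.002  -0.0002] F [ 0.2 -0.2 -0.6] T [-0.14  0.08 -0.03] g 0.0003 q [0.13 0.09 1.73 0.   1.32 0.91]
1 (0.4423, 0.2854) 3044 [0.4406 0.2848 0.1388] 0.0011404348396922288
2 (0.4954, 0.2019) 3357 [0.4934 0.2009 0.1389] 0.0009304419181142188
3 (0.5789, 0.255) 0 0 0
button [0.40423558 0.12826251 0.39482567] 0.4183877215575012
cap knob 375 [ 0.42761236 -0.04937936  0.09659633]
cap [ 0.4277 -0.0467  0.0059] 0.78
cap [ 0.2322  0.3585 -0.0015] 0.67
jar0 [0.4422 0.2866 0.0782] 0.93
jar0 [0.4973 0.2048 0.0783] 0.57
carousel [0.5107 0.2691 0.066 ] 0.84
top cap [ 0.4286 -0.0537  0.0035] 0.91
top cap [0.6204 0.5011 0.0035] 0.91
top cap [ 7.408e-01  3.557e-01 -5.000e-04] 0.75
top cap [ 0.2384  0.3632 -0.0008] 0.68
top plant_pot [0.4676 0.5377 0.0027] 0.82
top wash_bottle [ 0.6943 -0.3642  0.0027] 0.69
top petri_dishes [ 0.7607  0.1797 -0.0034] 0.77
top jar0 [0.4437 0.2869 0.0803] 0.69
top jar0 [0.5784 0.2547 0.0737] 0.68
```

View pics/p2.png

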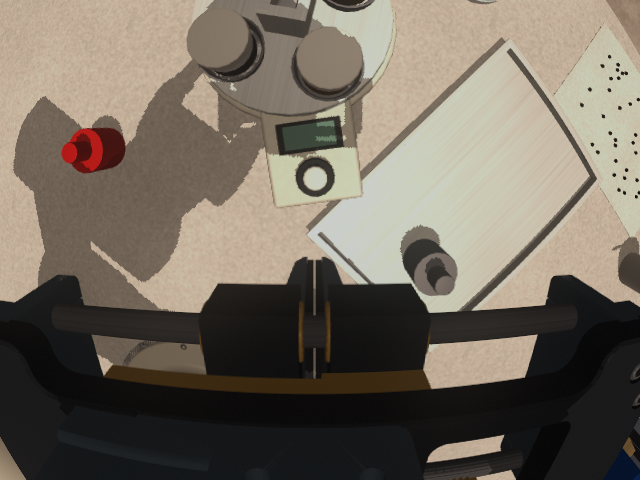

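Run:
```python
from h import *
for c in("top","scene"):
    im,W=cloud(c)
    for j in (1,2,3):
        m=(np.hypot(W[...,0]-PK[j][0],W[...,1]-PK[j][1])<.045)&(np.abs(W[...,2]-.14)<.006)&(np.hypot(W[...,0]-.5106,W[...,1]-.2702)>.034); print(c,j,PK[j],m.sum(),np.nanmean(W[m],0).round(4) if m.any() else 0)
    m=(np.hypot(W[...,0]-.4057,W[...,1]-.1298)<.011)&(W[...,2]<.1); print("button z",np.median(W[m][:,2]) if m.any() else 0)
st(); ctrl.hand_in()
```

```text
top 1 (0.4423, 0.2854) 281 [0.4396 0.2834 0.14  ]
top 2 (0.4954, 0.2019) 0 0
top 3 (0.5789, 0.255) 282 [0.5772 0.2528 0.1401]
button z 0
scene 1 (0.4423, 0.2854) 233 [0.4435 0.2862 0.1408]
scene 2 (0.4954, 0.2019) 257 [0.4963 0.2013 0.1404]
scene 3 (0.5789, 0.255) 263 [0.5792 0.2558 0.1407]
button z 0.0775119730249828
t 47.45 p [0.3845 0.1085 0.2985] jaw -44.97 tilt [0. 0.] F [-0.6  0.3  0.6] T [-0.08  0.07 -0.05] g 0.0002 q [0.13 0.09 1.73 0.   1.32 0.91]
the job is handed in; nothing more can be done
```

All four steps are done and the job was handed in at 47.5 s. The hand-in gives no verdict.

**Cap:** it was lifted off the spindle and stands upright in the tray at about (0.427, -0.050). Its knob top reads about 97 mm, as expected on the tray floor.

**Carousel:** it was lowered onto the spindle until it met the flange with 14 N. The hub top then read 139 mm against 140 mm expected, and the disc was level to within about 0.7 degrees.

**Jars:** there were three jars, and all three are in pockets. In the last scene-camera picture their lid tops sit at about 140 mm, within about 1.5 mm of the computed pocket centres. The wrist and top cameras read up to 3 mm off, and the top camera could not see one jar behind the arm.

**Start button:** it was pressed to its stop, where the force was 37.6 N. With the fingers about 6 mm below the button's rest height, I take that as full travel, because the joint itself cannot be read. It has sprung back to 77.5 mm.

**Bystanders:** the pot, bottle and dishes read within about 5 mm of where they started, which is the detector's accuracy. The gripper ended clear of everything.

One wrist-camera reading of the button height was useless because the gripper blocked the view, so I used the scene camera's value. I saw no sign of a jar or the carousel being knocked aside during the run.

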